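# Hand over burnt-in modules to inspection

## Robot

A 7-joint arm with a two-finger parallel gripper is mounted at the origin on the work surface. World frame = base frame: x ahead of the robot, y to its left, z up, the work surface at z = 0. Lengths are in m, angles in rad, forces in N, time in s.
With the tool pointing down it reaches from about 0.425 to 0.95 m from the base axis. Payload 4.7 kg.
Tool frame: the origin (TCP) lies at the very end of the fingers, on their centre line; the grasp point (between the pads) lies 19 mm behind it; z points along the fingers, y is the line along which they close (so a half turn about z gives the same grasp; the last joint's range is limited). The gripper opens to 87 mm and grips with 3 to 60 N. Pads are 19 mm wide; open, the fingers measure 117 mm over their backs; the gripper's body (75 mm by 190 mm) begins 51 mm behind the grasp point.
Start: joints at [1.144, 0.469, -0.049, 1.532, 0.024, 1.141, -0.082], TCP at [0.262, -0.622, 0.193] pointing down, gripper open.
Joint ranges: [-2.59, 2.59], [-0.33, 1.99], [-1.39, 1.29], [0.1, 2.45], [-1.04, 4.18], [0.21, 1.99], [-2.66, 2.66]. Speed limits (rad/s): [2.57, 2.57, 3.14, 3.14, 3.14, 3.14, 3.14].

## Interface

Orientations are given as [roll, pitch, yaw] about the fixed x, y, z axes, in that order (R = Rz(yaw) Ry(pitch) Rx(roll)).
In Python, from plant import monitor, eyes, arm gives the robot as it stands. The module is installed in compiled form; this text tells all that it offers.
- The arm moves only by the shell command python3 -m inch 'ROWS' [OPENING] [FORCE]. ROWS is JSON, one flat list of numbers, 4 for each row, row after row: the shift along the tool's x, y, z in mm, then the turn about the tool's z in degrees. In form: [dx, dy, dz, roll, dx, dy, dz, roll, ...]. A call has exactly 5 rows; each row is the pose to reach, as a shift and turn from the pose commanded when the call began, along the tool's axes at that moment; what a row does not reach only later rows make up. A row lasts 1/8 s, in which the tool goes at most 62.5 mm and 10.7 degrees, less where a joint would pass 70% of its speed; a pose out of reach is approached as far as the arm can. A call with a gripper value outside its range is refused whole. OPENING is the finger opening in mm, from 0 to 87, set as the call begins (- or left out, the last holds). The fingers move at their own pace and stop on an object; FORCE is the grip in N (left out, the last holds). Time passes only in rows, so rows that repeat a pose let the fingers close, or fill a call up. It gives the time, the measured TCP pose, the force, the opening and the grip force at its end, in the units of the state.
- monitor.get_obs(): the state, without advancing time (a new reading comes with each control period).
- eyes.get_image(name): name is "side" or "top" or "wrist"; returns a dict with "color" (384x512x3 uint8, red, green, blue), "fx", "fy", "cx", "cy" (pixels), "xyz" and "rotation" of the camera in the world; the wrist camera has in their place "T_tool_cam" (4x4, takes a point from camera to tool coordinates, whose origin is the TCP and whose axes are the flange's). Camera axes: x right, y down, z forward; pixel columns grow to the right and rows downward; lengths in m; the calibration is good to about 2 mm. A picture is of the moment at which its call begins: read the wrist's pose just before it. There is no depth.
- arm.close_job(): hands the job in; it is judged then, once.
The state is a dict: "clock": time; "qpos": joint angles; "joint_velocities": joint speeds; "tau": joint torques, N m; "ee_pos": TCP position; "ee_rot": TCP orientation; "ft_force": force on the tool from outside, world axes, zero at the start; "wrist_torque": the same for the moment, N m; "opening": finger opening in m; "finger_force": force on a finger pad.
Only numpy, scipy, OpenCV 4.12 (cv2) and the standard library are available. Lean on these libraries where they do the work, as an engineer would, in place of code of your own. Each camera call takes 0.05 s, during which the arm holds its last target. There are 200 camera calls.

## Task

The plug-in modules have finished their burn-in. Slide the rack carrier along its rail until it clicks into the loading station, pull every module out of the white socket block and stand each one blade-down in a cell of its own in the carrier there, then slide the loaded carrier on until it clicks into the inspection station. Also push the square code reader across the bench so that it sits centred and square on its outlined mark, and leave the other things on the bench where they are.

Things in the scene. Friction and masses are not known exactly. Their poses are not given: they have to be found in the camera images.
- carrier (a joint): travel (m) of the carrier along the rail's own -y, 0 at the rail's +y end, stop at 0.25; starts loose at 0 to 0.045. Sprung detents at 0.10 (loading) and 0.23 (inspection) resist with 8 to 14 N from 15 to 20 mm before the station (plus 1.5 N sliding friction), then centre the carrier if let go within 4 mm; leaving takes the same push. The carrier cannot lift off or turn.
- carrier_rack (a point): middle of the carrier's rack floor, 28 mm above the bench; x across the rail, y along it, z up. The carrier is a grey rack on an aluminium base, 54 x 229 mm, with five open cells in a row along y, pitch 45 mm, each 46 mm (x) by 41 mm (y) inside and 45 mm deep; walls 4 mm; rim 73 mm above the bench.
- carrier_post (a point): centre of the top face, 118 mm above the bench, of the steel push post at the carrier's +y end: 20 mm (x) by 12 mm (y), 90 mm tall, 147 mm to +y of the rack's middle, 26 mm clear of the rack's end wall. Axes as carrier_rack. Pinch it across x from above, or push it.
- cell0 (a point): centre of the floor of carrier cell 0 (0 is the one at the +y end, next to the post; 4 the farthest), 28 mm above the bench; axes as carrier_rack. Travels with the carrier.
- cell1 (a point): centre of the floor of carrier cell 1 (0 is the one at the +y end, next to the post; 4 the farthest), 28 mm above the bench; axes as carrier_rack. Travels with the carrier.
- cell2 (a point): centre of the floor of carrier cell 2 (0 is the one at the +y end, next to the post; 4 the farthest), 28 mm above the bench; axes as carrier_rack. Travels with the carrier.
- cell3 (a point): centre of the floor of carrier cell 3 (0 is the one at the +y end, next to the post; 4 the farthest), 28 mm above the bench; axes as carrier_rack. Travels with the carrier.
- cell4 (a point): centre of the floor of carrier cell 4 (0 is the one at the +y end, next to the post; 4 the farthest), 28 mm above the bench; axes as carrier_rack. Travels with the carrier.
- load_station (a point): where carrier_rack lies when the carrier is in the loading station, the first grey detent block (34 x 36 x 34 mm) on the rail's +x side, the first from the +y end; fixed to the rail; x across, y along the rail
- inspect_station (a point): where carrier_rack lies when the carrier is in the inspection station, the second grey detent block, 130 mm further to the rail's -y
- mark (a point): centre of the reader's mark on the bench, a flat white-edged grey square outline of 112 mm on the robot's side of the rail near its -y end; axes parallel to the rail's. Nothing stands up from it.
- block: white socket block fixed on the bench, 64 mm (x) by 248 mm (y) by 60 mm high; origin under its centre. Five sockets in its top in one row along y at y = +100, +50, 0, -50, -100 mm; some may be empty. A sprung ball in each socket's +x wall holds the module.
- module0: module 0 (may be absent; all alike), 90 mm tall, 0.07 to 0.12 kg: blade 16 (x) by 26 (y) by 40 mm high under a black head 28 (x) by 34 (y) by 50 mm high. Origin: centre of the blade's underside; z up. Starts in the block's socket at y = +100 mm, origin 20 mm above the bench, head's underside on the block. Pull straight up, 12 to 18 N at first; clear after 40 mm. Pinch the head across x.
- module1: module 1 (may be absent; all alike), 90 mm tall, 0.07 to 0.12 kg: blade 16 (x) by 26 (y) by 40 mm high under a black head 28 (x) by 34 (y) by 50 mm high. Origin: centre of the blade's underside; z up. Starts in the block's socket at y = +50 mm, origin 20 mm above the bench, head's underside on the block. Pull straight up, 12 to 18 N at first; clear after 40 mm. Pinch the head across x.
- module2: module 2 (may be absent; all alike), 90 mm tall, 0.07 to 0.12 kg: blade 16 (x) by 26 (y) by 40 mm high under a black head 28 (x) by 34 (y) by 50 mm high. Origin: centre of the blade's underside; z up. Starts in the block's socket at y = +0 mm, origin 20 mm above the bench, head's underside on the block. Pull straight up, 12 to 18 N at first; clear after 40 mm. Pinch the head across x.
- module3: module 3 (may be absent; all alike), 90 mm tall, 0.07 to 0.12 kg: blade 16 (x) by 26 (y) by 40 mm high under a black head 28 (x) by 34 (y) by 50 mm high. Origin: centre of the blade's underside; z up. Starts in the block's socket at y = -50 mm, origin 20 mm above the bench, head's underside on the block. Pull straight up, 12 to 18 N at first; clear after 40 mm. Pinch the head across x.
- module4: module 4 (may be absent; all alike), 90 mm tall, 0.07 to 0.12 kg: blade 16 (x) by 26 (y) by 40 mm high under a black head 28 (x) by 34 (y) by 50 mm high. Origin: centre of the blade's underside; z up. Starts in the block's socket at y = -100 mm, origin 20 mm above the bench, head's underside on the block. Pull straight up, 12 to 18 N at first; clear after 40 mm. Pinch the head across x.
- reader: loose white square code reader box with a dark top and a round lens, 96 x 96 mm, 50 mm high, 0.4 to 0.7 kg, too wide to grasp; origin under its centre; slides on the bench with friction of about its own weight. To be pushed onto the mark with its sides parallel to the mark's. At the start it lies right of (to -y of) the mark.
- spool: bystander, to be left alone: metal solder spool, 60 mm across, 44 mm high, standing; origin at its underside's centre
- driver: bystander, to be left alone: screwdriver with blue handle, 160 mm long, lying
- board: bystander, to be left alone: green circuit board 110 x 170 mm, 6 mm thick, beyond the rail; origin at its underside's centre
- meter: bystander, to be left alone: black hand meter 150 x 75 x 34 mm, lying left of the block; origin at its underside's centre
- cleaner: bystander, to be left alone: white bottle, 50 mm across, 120 mm high, standing to -y of the rail's end; origin at its underside's centre
- bin: bystander, to be left alone: grey open bin 100 x 140 x 50 mm, beyond the rail; origin at its underside's centre
Things that resemble listed ones, but are neither listed nor needed, are in the scene too. Leave any orange look-alike of the module4 alone. Leave any orange look-alike of the module0 alone.

How it is judged:
By the outcome, as a careful person would: the job done as asked, in the order asked, and still so for the second after the job is handed in, with the robot touching nothing.
Of module0, module1, module2, module3, module4 only 3 to 5 are there at a start; the rules pass over those that are not, and their reading is None.
At some moment in a run one of reader may be knocked a few centimetres aside while the robot is not near it.
It also fails if it takes over 210 s, if anything falls off the work surface, if the arm or the gripper's body presses on something with over 40 N, if the wrist force passes 120 N, or if a joint passes its speed limit or range.

## Working session

There is one attempt and no reset: what is moved stays moved. The work goes in short steps, Python scripts to look and compute and a shell command to move; the robot and the scene stay as the last step left them, time stands still between calls to the robot, and variables do not carry over. Pictures are saved under pics/ and viewed, at most 14 in all, crops included, and the job is handed in when it is done.

```bash
mkdir -p pics; python3 - <<'E'
from plant import monitor, eyes
import cv2, json, numpy as np, pickle
o=monitor.get_obs(); print({k:np.round(v,3).tolist() for k,v in o.items()})
d={}
for n in("top","side"):
    im=eyes.get_image(n); d[n]=im
    print(n,im["fx"],im["fy"],im["cx"],im["cy"],np.round(im["xyz"],3),np.round(im["rotation"],3).tolist())
pickle.dump(d,open("im0.pkl","wb"))
a=[cv2.cvtColor(d[n]["color"],cv2.COLOR_RGB2BGR) for n in d]
cv2.imwrite("pics/top0.png",cv2.resize(a[0],(800,600),interpolation=cv2.INTER_CUBIC)); cv2.imwrite("pics/side0.png",cv2.resize(a[1],(800,600),interpolation=cv2.INTER_CUBIC))
E
```

```text
{'clock': 0.0, 'qpos': [1.144, 0.469, -0.049, 1.534, 0.024, 1.141, -0.082], 'joint_velocities': [0.0, -0.001, -0.001, -0.0, 0.0, 0.002, 0.002], 'tau': [-0.0, -50.798, -0.081, -23.616, -0.061, 0.038, 0.0], 'ee_pos': [0.261, -0.622, 0.191], 'ee_rot': [-3.14, 0.0, 0.398], 'ft_force': [0.177, 0.381, 1.195], 'wrist_torque': [-0.047, 0.009, -0.032], 'finger_force': 0.0, 'opening': 0.087}
top 445.22575128540683 445.22575128540683 255.93160658139186 196.79111749033 [0.438 0.042 1.414] [-3.034, -0.013, -1.588]
side 412.0482364979755 412.0482364979755 258.5751626038453 194.41162127230868 [0.339 0.746 0.922] [-2.406, 0.001, -2.861]
```

View pics/top0.png

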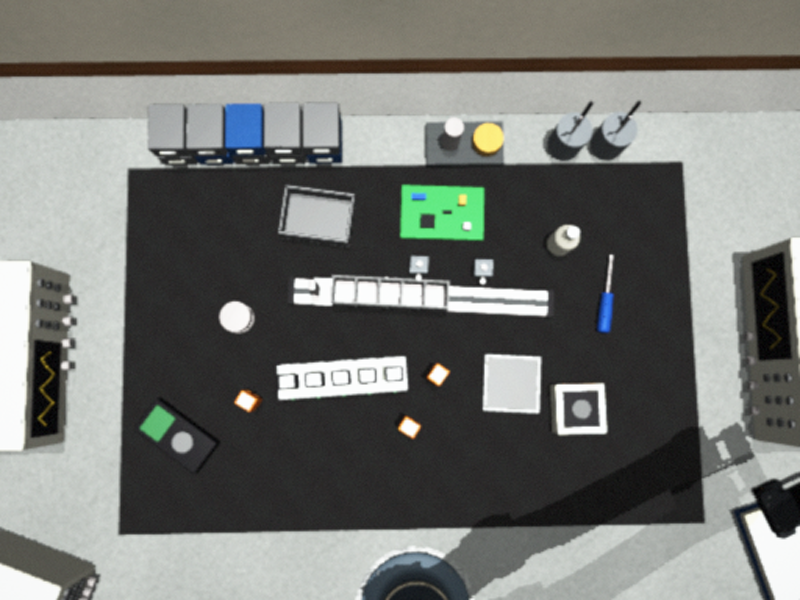

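View pics/side0.png

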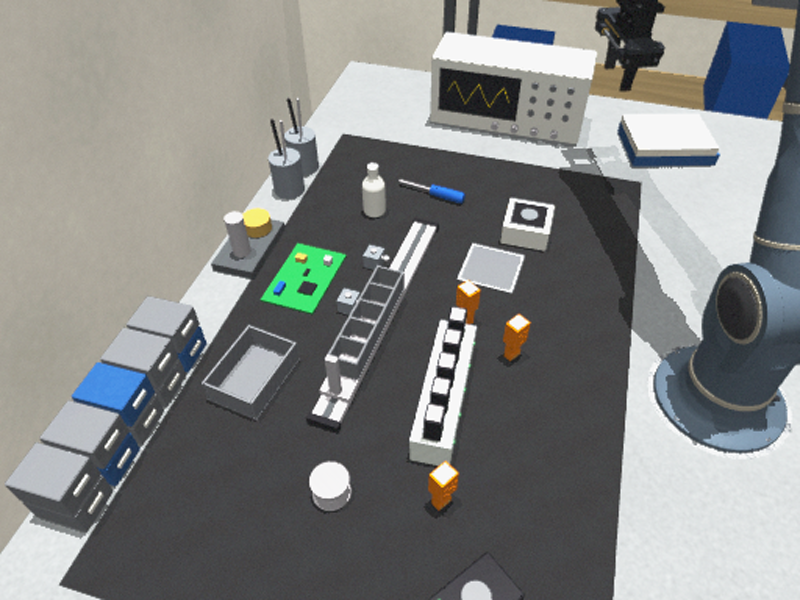

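The top view shows the rail from (293,290) to (550,303), with the carrier at its left end and detent blocks at (419,264) and (484,267). The block with five heads runs (288,381) to (394,373). The mark is at (512,384) and the reader at (580,409). Orange look-alikes stand at (438,374), (409,427) and (246,400). The side view agrees with all of this.

```bash
cat > h.py <<'E'
import numpy as np, cv2, pickle
from scipy.spatial.transform import Rotation as R
def cam(im, obs=None):
    K=np.array([[im["fx"],0,im["cx"]],[0,im["fy"],im["cy"]],[0,0,1]])
    if "T_tool_cam" in im:
        T=np.array(im["T_tool_cam"]); Rt=R.from_euler("xyz",obs["ee_rot"]).as_matrix()
        return K,Rt@T[:3,:3],Rt@T[:3,3]+np.array(obs["ee_pos"])
    r=np.array(im["rotation"]); r=R.from_euler("xyz",r).as_matrix() if r.size==3 else r
    return K,r,np.array(im["xyz"])
def toplane(c,px,z):
    K,r,t=c; px=np.atleast_2d(px).astype(float)
    d=(np.c_[px,np.ones(len(px))]@np.linalg.inv(K).T)@r.T
    return t+d*((z-t[2])/d[:,2])[:,None]
def proj(c,p):
    K,r,t=c; q=(np.atleast_2d(p)-t)@r@K.T
    return q[:,:2]/q[:,2:]
E
python3 - <<'E'
from h import *
d=pickle.load(open("im0.pkl","rb")); im=d["top"]; c=cam(im); col=im["color"]
print(np.round(toplane(c,[[512*.64,384*.64],[580*.64,409*.64]],0),3))
crop=cv2.resize(cv2.cvtColor(col[150:290,165:405],cv2.COLOR_RGB2BGR),None,fx=3.3,fy=3.3,interpolation=cv2.INTER_CUBIC)
cv2.imwrite("pics/crop0.png",crop)
E
```

```text
[[ 0.43  -0.203  0.   ]
 [ 0.378 -0.339  0.   ]]
```

View pics/crop0.png

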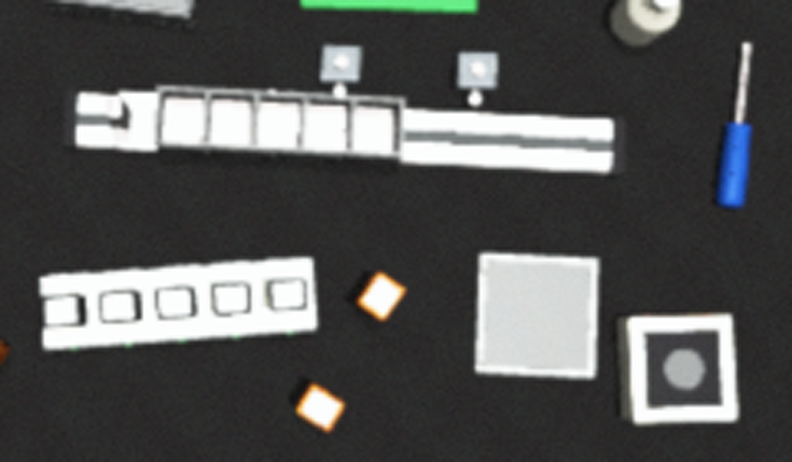

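```bash
python3 - <<'E'
from h import *
d=pickle.load(open("im0.pkl","rb")); im=d["top"]; c=cam(im); col=im["color"]
g=cv2.resize(col,None,fx=4,fy=4,interpolation=cv2.INTER_CUBIC)
gray=cv2.cvtColor(g,cv2.COLOR_RGB2GRAY)
def un(p): return (np.asarray(p,float)+.5)/4-.5
_,m=cv2.threshold(gray,110,255,0)
n,l,s,ce=cv2.connectedComponentsWithStats(m)
for i in range(1,n):
    if s[i,4]<900: continue
    x,y=ce[i]/4
    if not(165<x<405 and 150<y<290): continue
    cn=max(cv2.findContours((l==i).astype('u1'),0,1)[0],key=cv2.contourArea)
    bx=un(cv2.boxPoints(cv2.minAreaRect(cn)))
    for z in(0,.034,.05,.06,.073,.11):
        P=toplane(c,bx,z)[:,:2]; e=P[[1,2]]-P[[0,1]]
        print(i,(x,y) if z==0 else '',z,P.mean(0).round(4),np.linalg.norm(e,axis=1).round(4),np.degrees(np.arctan2(e[:,1],e[:,0])).round(2))
# rack rim corners
cr=np.array([[160,88],[404,98],[402,160],[158,150]])/3.3+[165,150]
P=toplane(c,cr,.073)[:,:2]; print(P.round(4),P.mean(0))
E
```

```text
2 (np.float64(213.7969363194381), np.float64(170.92744881975054)) 0 [0.554  0.0156] [1.7056 1.0857] [-90.06 176.02]
2  0.034 [0.5512 0.0162] [1.6646 1.0596] [-90.06 176.02]
2  0.05 [0.5499 0.0165] [1.6453 1.0473] [-90.06 176.02]
2  0.06 [0.549  0.0167] [1.6333 1.0396] [-90.06 176.02]
2  0.073 [0.548 0.017] [1.6176 1.0296] [-90.06 176.02]
2  0.11 [0.5449 0.0176] [1.5729 1.0012] [-90.06 176.02]
46 (np.float64(363.26585332230496), np.float64(151.67073338847533)) 0 [ 0.7313 -0.3277] [0.0546 0.0544] [-90.8  177.44]
46  0.034 [ 0.7243 -0.3188] [0.0532 0.0531] [-90.8  177.44]
46  0.05 [ 0.721  -0.3146] [0.0526 0.0525] [-90.8  177.44]
46  0.06 [ 0.7189 -0.312 ] [0.0522 0.0521] [-90.8  177.44]
46  0.073 [ 0.7162 -0.3086] [0.0517 0.0516] [-90.8  177.44]
46  0.11 [ 0.7085 -0.299 ] [0.0503 0.0502] [-90.8  177.44]
47 (np.float64(390.087588028169), np.float64(175.3468309859155)) 0 [ 0.6528 -0.4117] [0.0848 0.0101] [ -8.44 -96.62]
47  0.034 [ 0.6477 -0.4008] [0.0828 0.0099] [ -8.44 -96.62]
47  0.05 [ 0.6452 -0.3957] [0.0818 0.0098] [ -8.44 -96.62]
47  0.06 [ 0.6437 -0.3925] [0.0812 0.0097] [ -8.44 
[... 2875 characters left out ...]

69  0.06 [ 0.3817 -0.3255] [0.0367 0.0368] [ -29.03 -117.6 ]
69  0.073 [ 0.3822 -0.3219] [0.0363 0.0365] [ -29.03 -117.6 ]
69  0.11 [ 0.3838 -0.3119] [0.0353 0.0355] [ -29.03 -117.6 ]
72 (np.float64(262.0080316165222), np.float64(273.4949005609383)) 0 [0.3484 0.0068] [0.0326 0.0386] [ -34.99 -124.41]
72  0.034 [0.3506 0.0077] [0.0318 0.0377] [ -34.99 -124.41]
72  0.05 [0.3516 0.008 ] [0.0314 0.0372] [ -34.99 -124.41]
72  0.06 [0.3522 0.0083] [0.0312 0.037 ] [ -34.99 -124.41]
72  0.073 [0.3531 0.0086] [0.0309 0.0366] [ -34.99 -124.41]
72  0.11 [0.3554 0.0095] [0.0301 0.0356] [ -34.99 -124.41]
[[ 0.6452  0.1499]
 [ 0.6325 -0.0749]
 [ 0.5751 -0.0716]
 [ 0.5878  0.1521]] [0.61015156 0.03889738]
```

```bash
cat > go.py <<'E'
import sys
from h import *
from plant import monitor
def rel(X,Y,Z,psi,o=None):
    o=o or monitor.get_obs(); r=R.from_euler("xyz",o["ee_rot"]).as_matrix()
    d=r.T@(np.array([X,Y,Z])-o["ee_pos"])*1000
    cur=np.degrees(np.arctan2(r[1,0],r[0,0])); a=-((psi-cur+180)%360-180)
    return np.r_[d,a].round(1).tolist()
if __name__=="__main__":
    o=monitor.get_obs(); print("t",round(float(o["clock"]),2),"at",np.round(o["ee_pos"],4),np.round(np.degrees(o["ee_rot"]),1),"f",np.round(o["ft_force"],1),"open",round(float(o["opening"]),4),"ff",round(float(o["finger_force"]),1))
    if len(sys.argv)>4: print("rel",rel(*map(float,sys.argv[1:5]),o))
E
python3 go.py .619 .186 .25 86.6
python3 - <<'E'
from h import *
d=pickle.load(open("im0.pkl","rb")); c=cam(d["top"]); cs=cam(d["side"])
f=lambda x,y:[x/3.3+165,y/3.3+150]
print("blocks",toplane(c,[f(341,63),f(477,71)],.034).round(4).tolist(),"balls",toplane(c,[f(340,90),f(475,98)],.03).round(4).tolist())
print("rail ends z.015",toplane(c,[f(76,120),f(613,145)],.015).round(4).tolist())
print("posttop top-cam",toplane(c,[f(100,102)],.118).round(4).tolist())
a=np.array(proj(c,[[.6187,.186,.118]])); print("pred post crop",(a-[165,150])*3.3,"side800",proj(cs,[[.6187,.186,.118]])/.64)
E
```

```text
t 0.1 at [ 0.2613 -0.6218  0.1916] [-179.9    0.    22.8] f [-0.5 -0.5  0.2] open 0.0871 ff 0.0
rel [642.7, -606.2, -57.4, -63.8]
blocks [[0.6727, -0.0191, 0.034], [0.6631, -0.1484, 0.034]] balls [[0.6474, -0.0178, 0.03], [0.6378, -0.1463, 0.03]]
rail ends z.015 [[0.6244, 0.2352, 0.015], [0.5923, -0.2798, 0.015]]
posttop top-cam [[0.6265, 0.1996, 0.118]]
pred post crop [[115.39949319 110.43735282]] side800 [[332.55793172 356.61142662]]
```

```bash
python3 -m inch '[43,-40,-10,-10,86,-81,-20,-20,129,-121,-30,-30,171,-162,-40,-40,214,-202,-50,-50]' 60 10; python3 go.py .619 .186 .25 86.4
```

```text
clock: 0.72
ee_pos: [0.3808, -0.3511, 0.2426]
ee_rot: [-3.141, 0.0, 1.276]
ft_force: [2.0, -0.7, -0.1]
opening: 0.0609
finger_force: 0.0
t 0.72 at [ 0.3808 -0.3511  0.2426] [-180.     0.    73.1] f [ 2.  -0.7 -0.1] open 0.0609 ff 0.0
rel [583.2, 71.9, -7.4, -13.3]
```

```bash
python3 -m inch '[58,7,-2,-5,116,14,-4,-10,174,21,-6,-13,232,28,-7,-13,290,35,-7,-13]';  python3 go.py .619 .186 .25 86.4
```

```text
clock: 1.35
ee_pos: [0.5001, -0.0849, 0.2495]
ee_rot: [3.141, 0.0, 1.497]
ft_force: [1.0, 0.3, 0.1]
opening: 0.0604
finger_force: 0.0
t 1.35 at [ 0.5001 -0.0849  0.2495] [180.    0.   85.8] f [1.  0.3 0.1] open 0.0604 ff 0.0
rel [279.0, 98.6, -0.6, -0.6]
```

```bash
python3 -m inch '[55,19,0,0,110,38,0,0,165,58,0,0,220,78,0,0,250,88,0,0]'; python3 -m inch '[0,0,0,0,0,0,0,0,0,0,0,0,0,0,0,0,0,0,0,0]'; python3 - <<'E'
from h import *; from plant import monitor,eyes; from go import rel
o=monitor.get_obs(); im=eyes.get_image("wrist"); c=cam(im,o); cv2.imwrite("pics/w1.png",cv2.cvtColor(im["color"],cv2.COLOR_RGB2BGR))
pickle.dump((o,im),open("w1.pkl","wb"))
print(o["ee_pos"],rel(.619,.186,.25,86.4,o)); print(proj(c,[[.6187,.186,.118]]),c[1].round(2),c[2])
E
```

```text
clock: 1.98
ee_pos: [0.6059, 0.16, 0.2489]
ee_rot: [-3.14, -0.001, 1.501]
ft_force: [-0.3, -0.8, 0.8]
opening: 0.0601
finger_force: 0.0
clock: 2.6
ee_pos: [0.6059, 0.1557, 0.2497]
ee_rot: [3.141, 0.0, 1.496]
ft_force: [-0.4, -0.2, -0.5]
opening: 0.0595
finger_force: 0.0
[0.60590731 0.1556518  0.24973857] [31.2, 10.8, -0.3, -0.7]
[[265.11225951 153.56791705]] [[ 1.   -0.07 -0.02]
 [-0.07 -0.96 -0.25]
 [ 0.    0.25 -0.97]] [0.610198   0.22491676 0.44209057]
```

View pics/w1.png

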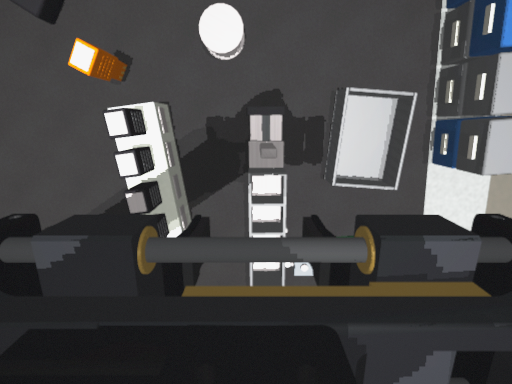

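The wrist view shows the post top at (268,150), within 4 px of prediction. The rack cells lie below it, and the module heads are at (125,122), (133,160) and (145,198).

```bash
python3 -m inch '[16,6,0,-1,31,11,0,-1,31,11,50,-1,31,11,100,-1,31,11,150,-1]'; python3 -m inch '[0,0,10,0,0,0,19,0,0,0,19,0,0,0,19,0,0,0,19,0]' ; python3 -m inch '[0,0,0,0,0,0,0,0,0,0,0,0,0,0,0,0,0,0,0,0]' 5 50;python3 go.py .6156 .132 .08 86.4
```

```text
clock: 3.28
ee_pos: [0.6195, 0.1882, 0.0981]
ee_rot: [3.141, -0.001, 1.516]
ft_force: [0.9, -0.5, -0.7]
opening: 0.06
finger_force: 0.0
clock: 3.9
ee_pos: [0.6199, 0.1867, 0.0818]
ee_rot: [3.139, -0.001, 1.515]
ft_force: [-0.3, -0.2, 0.2]
opening: 0.06
finger_force: 0.0
clock: 4.53
ee_pos: [0.6239, 0.186, 0.0807]
ee_rot: [3.132, -0.002, 1.514]
ft_force: [7.3, 0.4, -6.2]
opening: 0.0189
finger_force: 50.1
t 4.53 at [0.6239 0.186  0.0807] [ 1.795e+02 -1.000e-01  8.670e+01] f [ 7.3  0.4 -6.2] open 0.0189 ff 50.1
rel [-54.4, -5.2, 0.5, 0.3]
```

```bash
python3 -m inch '[-10,4,0,0,-20,4,0,0,-30,4,0,0,-36,4,0,0,-40,4,0,0]';python3 -m inch '[-3,0,0,0,-6,0,0,0,-9,0,0,0,-12,0,0,0,-14,0,0,0]';  python3 -m inch '[0,0,0,0,0,0,0,0,0,0,0,0,0,0,0,0,0,0,0,0]'
```

```text
clock: 5.15
ee_pos: [0.6213, 0.1485, 0.0807]
ee_rot: [3.14, -0.005, 1.515]
ft_force: [4.3, 9.0, -6.1]
opening: 0.0187
finger_force: 50.0
clock: 5.78
ee_pos: [0.6203, 0.133, 0.0806]
ee_rot: [3.141, -0.0, 1.516]
ft_force: [1.7, 0.0, 0.3]
opening: 0.0185
finger_force: 50.0
clock: 6.4
ee_pos: [0.6201, 0.1314, 0.0805]
ee_rot: [-3.141, 0.001, 1.514]
ft_force: [1.6, -2.0, 0.2]
opening: 0.0187
finger_force: 50.0
```

```bash
python3 -m inch '[0,0,0,0,0,0,0,0,0,0,0,0,0,0,-30,0,0,0,-70,0]' 60;  python3 go.py .54 -.12 .3 86.4
```

```text
clock: 7.02
ee_pos: [0.619, 0.1324, 0.1502]
ee_rot: [-3.138, 0.0, 1.515]
ft_force: [0.2, -0.1, 0.6]
opening: 0.0574
finger_force: 0.0
t 7.03 at [0.619  0.1324 0.1502] [-179.8    0.    86.8] f [ 0.2 -0.1  0.6] open 0.0574 ff 0.0
rel [-256.5, -65.4, -149.6, 0.4]
```

```bash
python3 -m inch '[-50,-13,-40,0,-100,-26,-80,0,-155,-40,-115,0,-210,-54,-155,0,-250,-65,-150,0]';  python3 -m inch '[0,0,0,0,0,0,0,0,0,0,0,0,0,0,0,0,0,0,0,0]';python3 - <<'E'
from h import *; from plant import monitor,eyes
o=monitor.get_obs(); im=eyes.get_image("wrist"); c=cam(im,o); cv2.imwrite("pics/w2.png",cv2.resize(cv2.cvtColor(im["color"],cv2.COLOR_RGB2BGR),(800,600)))
t=eyes.get_image("top");pickle.dump((o,im,t),open("w2.pkl","wb"))
print(o["ee_pos"])
E
```

```text
clock: 7.65
ee_pos: [0.5421, -0.1142, 0.3037]
ee_rot: [3.136, 0.001, 1.516]
ft_force: [0.5, 0.3, -0.4]
opening: 0.0601
finger_force: 0.0
clock: 8.28
ee_pos: [0.5414, -0.1128, 0.3004]
ee_rot: [-3.141, -0.0, 1.516]
ft_force: [0.1, -0.6, 0.4]
opening: 0.0599
finger_force: 0.0
[ 0.54141005 -0.11279873  0.30038908]
```

View pics/w2.png

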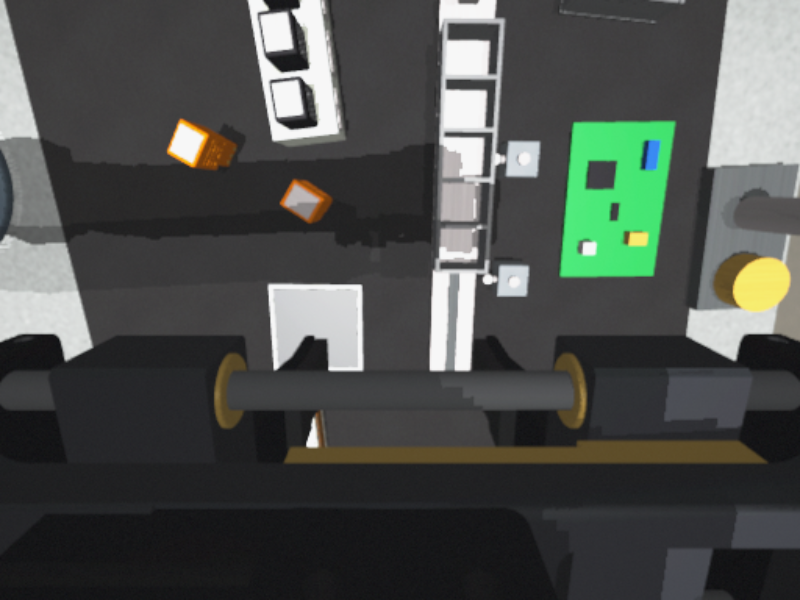

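The rack is in view with rim corners (441,20), (504,20), (434,271) and (489,273). Its middle is level with the first detent block at (523,159), so it is seated. Module 4's head is at (291,101) and module 3's at (281,34).

```bash
python3 - <<'E'
from h import *
o,im,t=pickle.load(open("w2.pkl","rb")); c=cam(im,o); s=.64
P=toplane(c,np.array([[441,20],[504,20],[489,272],[434,271]])*s,.073)[:,:2]
print("rim",P.round(4).tolist(),P.mean(0).round(4)); u=P[0]+P[1]-P[2]-P[3]; print(np.degrees(np.arctan2(u[0],u[1])),np.linalg.norm(u)/2)
P=toplane(c,np.array([[523,159],[513,281]])*s,.034); print("blocks",P.round(4).tolist())
P=toplane(c,np.array([[272,82],[304,78],[311,122],[278,127]])*s,.11); print("m4",P[:,:2].round(4).tolist(),P.mean(0).round(4))
P=toplane(c,np.array([[260,13],[294,10],[300,52],[268,57]])*s,.11); print("m3",P.mean(0).round(4))
P=toplane(c,np.array([[317,0],[344,134],[273,140],[249,0]])*s,.06); print("block edge",P[:,:2].round(4).tolist())
P=toplane(c,np.array([[268,285],[361,285]])*s,0); print("mark",P.round(4).tolist())
# top cam white heads
tc=cam(t); col=t["color"]
cv2.imwrite("pics/top2.png",cv2.resize(cv2.cvtColor(col[155:265,175:335],cv2.COLOR_RGB2BGR),None,fx=5,fy=5,interpolation=cv2.INTER_CUBIC))
E
```

```text
rim [[0.5887, 0.0986], [0.6442, 0.0956], [0.6308, -0.1302], [0.5749, -0.1261]] [ 0.6096 -0.0155]
3.4600451354537225 0.2256381793152873
blocks [[0.6743, -0.0203, 0.034], [0.6657, -0.15, 0.034]]
m4 [[0.443, 0.0483], [0.4699, 0.0499], [0.472, 0.0157], [0.4435, 0.0133]] [0.4571 0.0318 0.11  ]
m3 [0.4546 0.0837 0.11  ]
block edge [[0.4791, 0.125], [0.4933, 0.0109], [0.4239, 0.0093], [0.4179, 0.1283]]
mark [[0.3797, -0.1467, 0.0], [0.4917, -0.1528, -0.0]]
```

View pics/top2.png

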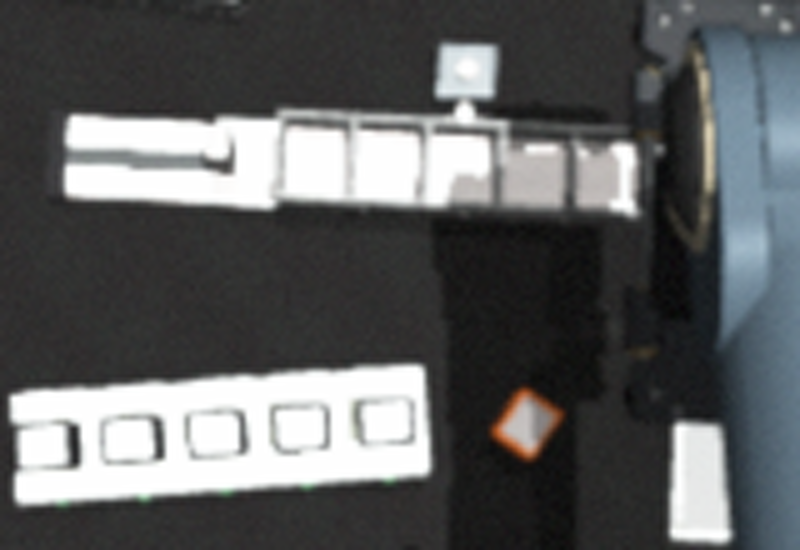

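The top crop shows the rack centred opposite the detent block at (467,67) and all five heads in a row from (45,445) to (385,421).

```bash
python3 - <<'E'
from h import *
o,im,t=pickle.load(open("w2.pkl","rb")); tc=cam(t)
q=np.array([[45,445],[130,440],[215,433],[300,427],[385,421]])/5+[175,155]
print(toplane(tc,q,.11)[:,:2].round(4).tolist())
b=np.array([[12,393],[424,366],[430,473],[18,505]])/5+[175,155]
print("block",toplane(tc,b,.06)[:,:2].round(4).tolist(),toplane(tc,b,.06).mean(0))
r=np.array([[278,112],[642,130],[638,215],[276,207]])/5+[175,155]
print("rack",toplane(tc,r,.073).mean(0))
E
python3 go.py .456 .0345 .15 93.1
```

```text
[[0.443, 0.2339], [0.445, 0.1845], [0.4483, 0.1351], [0.4509, 0.0856], [0.4536, 0.036]]
block [[0.4748, 0.2611], [0.487, 0.0116], [0.4224, 0.0091], [0.4076, 0.2574]] [0.4479552  0.13482219 0.06      ]
rack [ 0.60746924 -0.01131384  0.073     ]
t 8.38 at [ 0.5413 -0.1132  0.3004] [-180.    -0.    86.8] f [ 0.9  0.2 -0.7] open 0.06 ff 0.0
rel [142.7, -93.3, 150.5, -6.3]
```

```bash
python3 -m inch '[45,-30,20,-6,90,-60,50,-6,140,-92,100,-6,140,-92,130,-6,140,-92,150,-6]';  python3 -m inch '[0,0,0,0,0,0,0,0,0,0,0,0,0,0,0,0,0,0,0,0]';python3 go.py .4568 .0323 .071 93.1; python3 - <<'E'
from h import *; from plant import monitor,eyes
o=monitor.get_obs(); im=eyes.get_image("wrist"); c=cam(im,o); pickle.dump((o,im),open("w3.pkl","wb"))
cv2.imwrite("pics/w3.png",cv2.cvtColor(im["color"],cv2.COLOR_RGB2BGR))
E
```

```text
clock: 9.0
ee_pos: [0.4555, 0.0324, 0.149]
ee_rot: [-3.139, 0.0, 1.623]
ft_force: [-0.5, -1.1, 0.0]
opening: 0.0599
finger_force: 0.0
clock: 9.62
ee_pos: [0.4575, 0.0312, 0.1509]
ee_rot: [3.141, 0.0, 1.619]
ft_force: [1.2, -0.2, -0.9]
opening: 0.0601
finger_force: 0.0
t 9.62 at [0.4575 0.0312 0.1509] [180.    0.   92.8] f [ 1.2 -0.2 -0.9] open 0.0601 ff 0.0
rel [1.2, -0.7, 79.9, -0.3]
```

View pics/w3.png

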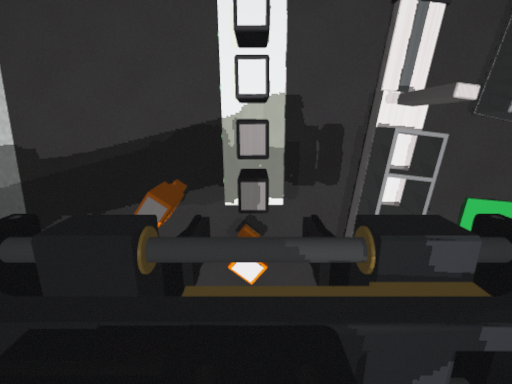

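Head tops are at about (254,193), (252,140), (252,77) and (251,12).

```bash
python3 - <<'E'
from h import *
o,im=pickle.load(open("w3.pkl","rb")); c=cam(im,o)
g=cv2.cvtColor(im["color"],cv2.COLOR_RGB2GRAY)
for (x,y) in [(254,193),(252,140),(252,77)]:
    w=g[y-28:y+28,x-26:x+26]; seed=int(np.median(g[y-4:y+4,x-4:x+4])); m=(cv2.absdiff(w,np.full_like(w,seed))<35).astype('u1')
    n,l,s,ce=cv2.connectedComponentsWithStats(m); i=l[28,26]; b=s[i]
    px=np.array([[b[0]-.5,b[1]-.5],[b[0]+b[2]-.5,b[1]+b[3]-.5]])+[x-26,y-28]
    P=toplane(c,px,.11); print(px.tolist(),P[:,:2].round(4).tolist(),P.mean(0).round(4)[:2])
E
```

```text
[[240.5, 181.5], [265.5, 209.5]] [[0.4423, 0.0477], [0.4661, 0.0225]] [0.4542 0.0351]
[[239.5, 123.5], [264.5, 154.5]] [[0.4398, 0.0977], [0.4623, 0.0727]] [0.451  0.0852]
[[237.5, 58.5], [264.5, 93.5]] [[0.4365, 0.1478], [0.4595, 0.1226]] [0.448  0.1352]
```

```bash
python3 go.py .4555 .0347 .071 93.0; python3 -m inch '[3,-2,20,0,3,-2,40,0,3,-2,60,0,3,-2,75,0,3,-2,80,0]';  python3 -m inch '[0,0,0,0,0,0,0,0,0,0,0,0,0,0,0,0,0,0,0,0]' 20 45; python3 -m inch '[0,0,0,0,0,0,-4,0,0,0,-8,0,0,0,-12,0,0,0,-16,0]';python3 go.py
```

```text
t 9.68 at [0.4574 0.0312 0.1508] [180.    0.   92.8] f [-0.2 -0.1 -0.2] open 0.0601 ff 0.0
rel [3.6, -1.8, 79.8, -0.2]
clock: 10.3
ee_pos: [0.4547, 0.0342, 0.0698]
ee_rot: [-3.14, -0.0, 1.62]
ft_force: [-0.4, -0.3, -0.2]
opening: 0.06
finger_force: 0.0
clock: 10.92
ee_pos: [0.4553, 0.0342, 0.0709]
ee_rot: [3.141, 0.0, 1.619]
ft_force: [-1.4, -0.7, 2.8]
opening: 0.0275
finger_force: 45.0
clock: 11.55
ee_pos: [0.4545, 0.034, 0.0864]
ee_rot: [-3.14, 0.0, 1.619]
ft_force: [1.6, -0.4, -9.4]
opening: 0.0274
finger_force: 44.9
t 11.55 at [0.4545 0.034  0.0864] [-179.9    0.    92.8] f [ 1.6 -0.4 -9.4] open 0.0274 ff 44.9
```

```bash
python3 -m inch '[0,0,-10,0,0,0,-30,0,0,0,-60,0,0,0,-95,0,0,0,-95,0]'; python3 go.py .605 -.1043 .18 86.5;  python3 - <<'E'
from h import *; from plant import eyes
im=eyes.get_image("side"); c=cam(im); p=proj(c,[[.455,.034,.15]])[0].astype(int); print(p)
x,y=p; cv2.imwrite("pics/s4.png",cv2.resize(cv2.cvtColor(im["color"][max(0,y-70):y+70,x-80:x+80],cv2.COLOR_RGB2BGR),None,fx=4,fy=4))
E
```

```text
clock: 12.18
ee_pos: [0.4576, 0.035, 0.1854]
ee_rot: [3.134, 0.001, 1.619]
ft_force: [-0.0, 0.2, -1.0]
opening: 0.0275
finger_force: 45.0
t 12.18 at [0.4576 0.035  0.1854] [1.796e+02 1.000e-01 9.280e+01] f [-0.   0.2 -1. ] open 0.0275 ff 45.0
rel [-146.3, 140.4, 6.6, 6.3]
[292 189]
```

View pics/s4.png

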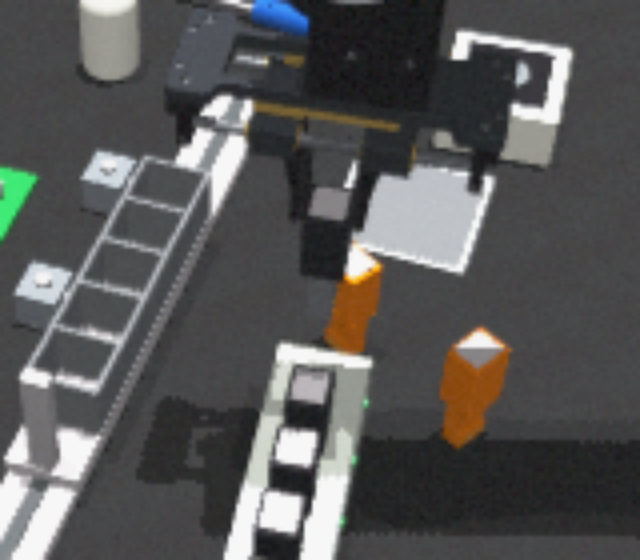

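The side view shows module 4 hanging straight in the gripper, clear of its socket, with module 3 next in the block.

```bash
python3 -m inch '[-30,40,0,2,-60,75,0,4,-95,110,0,6,-125,130,0,6,-146,139,0,6]'; python3 -m inch '[0,0,0,0,0,0,0,0,0,0,0,0,0,0,0,0,0,0,0,0]'; python3 go.py .605 -.1043 .0795 86.5;  python3 - <<'E'
from h import *; from plant import monitor,eyes
o=monitor.get_obs(); im=eyes.get_image("wrist"); c=cam(im,o); pickle.dump((o,im),open("w4.pkl","wb"))
cv2.imwrite("pics/w4.png",cv2.resize(cv2.cvtColor(im["color"][:240,150:400],cv2.COLOR_RGB2BGR),None,fx=2.5,fy=2.5,interpolation=cv2.INTER_CUBIC))
E
```

```text
clock: 12.85
ee_pos: [0.601, -0.1062, 0.1802]
ee_rot: [-3.139, -0.001, 1.514]
ft_force: [0.1, 0.7, 0.0]
opening: 0.0272
finger_force: 45.0
clock: 13.48
ee_pos: [0.6009, -0.1044, 0.1818]
ee_rot: [3.141, 0.0, 1.515]
ft_force: [0.0, -0.7, -1.0]
opening: 0.0274
finger_force: 45.0
t 13.47 at [ 0.6009 -0.1044  0.1818] [180.    0.   86.8] f [ 0.  -0.7 -1. ] open 0.0274 ff 45.0
rel [0.4, 4.1, 102.3, 0.3]
```

View pics/w4.png

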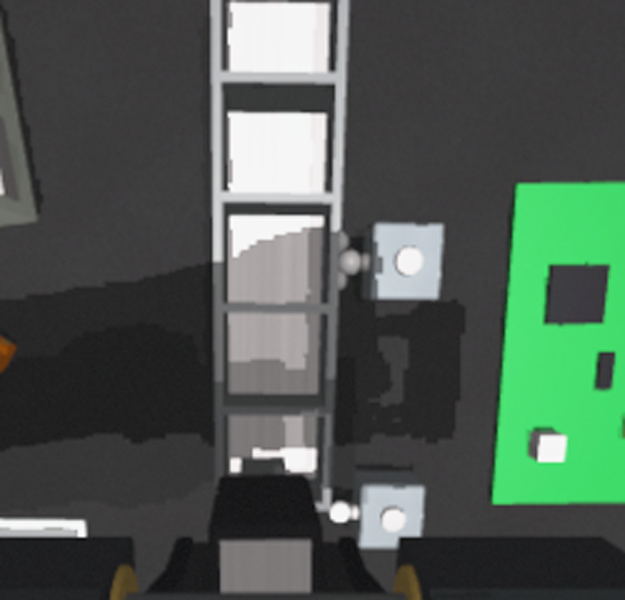

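Dividers are at crop rows 77, 198, 307 and 403, and the module hangs over the last cell.

```bash
python3 - <<'E'
from h import *
o,im=pickle.load(open("w4.pkl","rb")); c=cam(im,o)
q=np.array([[279,77],[278.5,198],[276,307.5],[273,403]])/2.5-.3+[150,0]
P=toplane(c,q,.073)[:,:2]; print(P.round(4).tolist()); u=np.array([-.061,-.998])
for p,s in zip(P,(-67.5,-22.5,22.5,67.5)): print((p-u*s/1000).round(4))
E
```

```text
[[0.6144, 0.0522], [0.6119, 0.007], [0.6086, -0.0373], [0.6051, -0.0789]]
[ 0.6103 -0.0152]
[ 0.6105 -0.0155]
[ 0.6099 -0.0149]
[ 0.6092 -0.0116]
```

```bash
python3 -m inch '[0,4,0,0,0,4,30,0,0,4,60,0,0,4,85,0,0,4,98,0]';  python3 -m inch '[0,0,1,0,0,0,2,0,0,0,3,0,0,0,4,0,0,0,4,0]'; python3 go.py .605 -.105 .0789 86.5
```

```text
clock: 14.15
ee_pos: [0.6045, -0.1051, 0.0821]
ee_rot: [-3.14, -0.0, 1.515]
ft_force: [-1.3, -0.2, -0.8]
opening: 0.0272
finger_force: 45.0
clock: 14.78
ee_pos: [0.6051, -0.1051, 0.0798]
ee_rot: [3.141, 0.0, 1.515]
ft_force: [-0.3, 0.1, -1.0]
opening: 0.0275
finger_force: 45.0
t 14.78 at [ 0.6051 -0.1051  0.0798] [180.    0.   86.8] f [-0.3  0.1 -1. ] open 0.0275 ff 45.0
rel [0.1, -0.1, 0.9, 0.3]
```

```bash
python3 -m inch '[0,0,1,0,0,0,1,0,0,0,1,0,0,0,-5,0,0,0,-20,0]' 60;  python3 -m inch '[0,0,-40,0,0,0,-70,0,0,0,-80,0,0,0,-80,0,0,0,-80,0]'; python3 go.py .4524 .0845 .16 93
```

```text
clock: 15.4
ee_pos: [0.6046, -0.105, 0.0998]
ee_rot: [-3.14, -0.0, 1.515]
ft_force: [0.5, 0.2, -0.2]
opening: 0.0591
finger_force: 0.0
clock: 16.02
ee_pos: [0.6041, -0.1052, 0.1782]
ee_rot: [-3.139, -0.0, 1.515]
ft_force: [-0.7, 0.4, -0.2]
opening: 0.0602
finger_force: 0.0
t 16.02 at [ 0.6041 -0.1052  0.1782] [-179.9   -0.    86.8] f [-0.7  0.4 -0.2] open 0.0602 ff 0.0
rel [180.9, -162.0, 18.6, -6.2]
```

```bash
python3 -m inch '[40,-40,0,-2,80,-80,0,-4,120,-115,0,-6,155,-145,0,-6,181,-162,5,-6]';  python3 -m inch '[0,0,0,0,0,0,0,0,0,0,0,0,0,0,0,0,0,0,0,0]'; python3 go.py .4524 .0845 .071 93
```

```text
clock: 16.65
ee_pos: [0.4513, 0.0861, 0.1738]
ee_rot: [-3.14, 0.001, 1.621]
ft_force: [0.0, -0.3, 1.0]
opening: 0.0599
finger_force: 0.0
clock: 17.27
ee_pos: [0.4536, 0.0843, 0.1745]
ee_rot: [-3.141, -0.0, 1.619]
ft_force: [0.5, 0.7, 0.2]
opening: 0.06
finger_force: 0.0
t 17.27 at [0.4536 0.0843 0.1745] [-180.    -0.    92.7] f [0.5 0.7 0.2] open 0.06 ff 0.0
rel [0.2, -1.2, 103.5, -0.3]
```

Descend, grip, pull and lift in one chain.

```bash
python3 -m inch '[0,-1,35,0,0,-1,65,0,0,-1,90,0,0,-1,103,0,0,-1,103,0]';  python3 -m inch '[0,0,0,0,0,0,0,0,0,0,0,0,0,0,0,0,0,0,0,0]' 20 45; python3 -m inch '[0,0,0,0,0,0,-4,0,0,0,-8,0,0,0,-12,0,0,0,-16,0]'; python3 -m inch '[0,0,-10,0,0,0,-30,0,0,0,-60,0,0,0,-95,0,0,0,-95,0]'; python3 go.py .6075 -.0599 .18 86.5
```

```text
clock: 17.9
ee_pos: [0.4521, 0.0846, 0.0711]
ee_rot: [-3.14, -0.0, 1.62]
ft_force: [1.0, -0.0, 0.3]
opening: 0.0598
finger_force: 0.0
clock: 18.52
ee_pos: [0.4526, 0.0846, 0.0718]
ee_rot: [3.141, 0.0, 1.619]
ft_force: [-0.4, 0.6, 2.3]
opening: 0.0274
finger_force: 45.0
clock: 19.15
ee_pos: [0.4518, 0.0843, 0.0874]
ee_rot: [-3.14, 0.0, 1.619]
ft_force: [0.3, 0.5, -9.0]
opening: 0.0269
finger_force: 44.9
clock: 19.77
ee_pos: [0.4549, 0.0859, 0.1865]
ee_rot: [3.134, 0.0, 1.62]
ft_force: [0.2, -0.3, -0.8]
opening: 0.0272
finger_force: 45.0
t 19.77 at [0.4549 0.0859 0.1865] [179.5   0.   92.8] f [ 0.2 -0.3 -0.8] open 0.0272 ff 45.0
rel [-153.1, 145.3, 7.7, 6.3]
```

```bash
python3 -m inch '[-30,40,0,2,-60,75,0,4,-95,110,0,6,-130,133,0,6,-152,148,0,6]'; python3 -m inch '[0,0,0,0,0,0,0,0,0,0,0,0,0,0,0,0,0,0,0,0]'; python3 go.py .6075 -.0599 .0800 86.5
```

```text
clock: 20.4
ee_pos: [0.6083, -0.0621, 0.1821]
ee_rot: [-3.141, 0.0, 1.513]
ft_force: [0.1, 0.8, -0.6]
opening: 0.0276
finger_force: 45.0
clock: 21.02
ee_pos: [0.6075, -0.0596, 0.1828]
ee_rot: [3.141, 0.0, 1.515]
ft_force: [0.5, -0.1, -0.9]
opening: 0.0275
finger_force: 45.0
t 21.02 at [ 0.6075 -0.0596  0.1828] [180.    0.   86.8] f [ 0.5 -0.1 -0.9] open 0.0275 ff 45.0
rel [-0.3, 0.0, 102.8, 0.3]
```

```bash
python3 -m inch '[0,0,30,0,0,0,60,0,0,0,85,0,0,0,98,0,0,0,98,0]';  python3 -m inch '[0,0,1,0,0,0,2,0,0,0,4,0,0,0,4,0,0,0,4,0]'; python3 go.py; python3 -m inch '[0,0,0,0,0,0,0,0,0,0,0,0,0,0,-5,0,0,0,-20,0]' 60;  python3 -m inch '[0,0,-40,0,0,0,-70,0,0,0,-80,0,0,0,-80,0,0,0,-80,0]'; python3 go.py .4498 .1346 .17 93
```

```text
clock: 21.65
ee_pos: [0.6072, -0.0599, 0.084]
ee_rot: [-3.14, -0.0, 1.515]
ft_force: [-0.0, -0.2, -1.0]
opening: 0.0271
finger_force: 45.0
clock: 22.28
ee_pos: [0.6077, -0.06, 0.0806]
ee_rot: [3.141, 0.0, 1.515]
ft_force: [-0.5, -0.7, -1.7]
opening: 0.0272
finger_force: 45.0
t 22.27 at [ 0.6077 -0.06    0.0806] [180.    0.   86.8] f [-0.5 -0.7 -1.7] open 0.0272 ff 45.0
clock: 22.9
ee_pos: [0.6071, -0.06, 0.1007]
ee_rot: [-3.14, -0.0, 1.515]
ft_force: [0.3, -0.8, -0.0]
opening: 0.059
finger_force: 0.0
clock: 23.52
ee_pos: [0.6067, -0.0602, 0.1792]
ee_rot: [-3.139, 0.0, 1.515]
ft_force: [0.4, -0.2, -0.6]
opening: 0.0599
finger_force: 0.0
t 23.52 at [ 0.6067 -0.0602  0.1792] [-179.9    0.    86.8] f [ 0.4 -0.2 -0.6] open 0.0599 ff 0.0
rel [185.7, -167.5, 9.6, -6.2]
```

```bash
python3 -m inch '[40,-40,0,-2,80,-80,0,-4,120,-115,0,-6,160,-148,0,-6,185,-168,5,-6]';  python3 -m inch '[0,0,0,0,0,0,0,0,0,0,0,0,0,0,0,0,0,0,0,0]'; python3 go.py .4498 .1346 .071 93
```

```text
clock: 24.15
ee_pos: [0.448, 0.136, 0.1749]
ee_rot: [-3.14, 0.0, 1.622]
ft_force: [0.6, 1.1, 0.1]
opening: 0.0602
finger_force: 0.0
clock: 24.78
ee_pos: [0.4505, 0.1338, 0.1755]
ee_rot: [-3.142, -0.0, 1.619]
ft_force: [-0.2, 0.4, -0.2]
opening: 0.0594
finger_force: 0.0
t 24.77 at [0.4505 0.1338 0.1755] [-180.    -0.    92.7] f [-0.2  0.4 -0.2] open 0.0594 ff 0.0
rel [0.9, -0.6, 104.5, -0.3]
```

```bash
python3 -m inch '[1,-1,35,0,1,-1,65,0,1,-1,90,0,1,-1,104,0,1,-1,104,0]';  python3 -m inch '[0,0,0,0,0,0,0,0,0,0,0,0,0,0,0,0,0,0,0,0]' 20 45; python3 -m inch '[0,0,0,0,0,0,-4,0,0,0,-8,0,0,0,-12,0,0,0,-16,0]'; python3 -m inch '[0,0,-10,0,0,0,-30,0,0,0,-60,0,0,0,-95,0,0,0,-95,0]'; python3 go.py .6102 -.015 .18 86.5
```

```text
clock: 25.4
ee_pos: [0.4488, 0.135, 0.071]
ee_rot: [-3.14, 0.0, 1.62]
ft_force: [-0.4, -0.0, 0.1]
opening: 0.0598
finger_force: 0.0
clock: 26.02
ee_pos: [0.4494, 0.1351, 0.0718]
ee_rot: [3.141, 0.0, 1.619]
ft_force: [0.0, 0.0, 3.1]
opening: 0.0275
finger_force: 45.0
clock: 26.65
ee_pos: [0.4485, 0.1346, 0.0873]
ee_rot: [-3.14, 0.001, 1.619]
ft_force: [-0.0, -0.1, -9.9]
opening: 0.0273
finger_force: 45.0
clock: 27.28
ee_pos: [0.4517, 0.1367, 0.1866]
ee_rot: [3.133, -0.001, 1.62]
ft_force: [0.9, 0.2, -0.8]
opening: 0.0274
finger_force: 45.0
t 27.27 at [0.4517 0.1367 0.1866] [ 1.795e+02 -1.000e-01  9.280e+01] f [ 0.9  0.2 -0.8] open 0.0274 ff 45.0
rel [-159.3, 150.8, 7.7, 6.3]
```

```bash
python3 -m inch '[-30,40,0,2,-60,75,0,4,-95,110,0,6,-130,138,0,6,-158,153,0,6]'; python3 -m inch '[0,0,0,0,0,0,0,0,0,0,0,0,0,0,0,0,0,0,0,0]'; python3 go.py .6102 -.015 .0800 86.5
```

```text
clock: 27.9
ee_pos: [0.6108, -0.0169, 0.182]
ee_rot: [-3.141, -0.0, 1.513]
ft_force: [-0.1, 0.7, -0.5]
opening: 0.0275
finger_force: 45.0
clock: 28.52
ee_pos: [0.6095, -0.0148, 0.1828]
ee_rot: [3.141, 0.0, 1.516]
ft_force: [-0.4, 0.2, -0.9]
opening: 0.0277
finger_force: 45.0
t 28.52 at [ 0.6095 -0.0148  0.1828] [180.    0.   86.8] f [-0.4  0.2 -0.9] open 0.0277 ff 45.0
rel [-0.2, 0.6, 102.8, 0.3]
```

m1 is expected at (.4470,.1848).

```bash
python3 -m inch '[0,0,30,0,0,0,60,0,0,0,85,0,0,0,98,0,0,0,98,0]';  python3 -m inch '[0,0,1,0,0,0,2,0,0,0,4,0,0,0,4,0,0,0,4,0]'; python3 go.py; python3 -m inch '[0,0,0,0,0,0,0,0,0,0,0,0,0,0,-5,0,0,0,-20,0]' 60;  python3 -m inch '[0,0,-40,0,0,0,-70,0,0,0,-80,0,0,0,-80,0,0,0,-80,0]'; python3 go.py .4468 .1847 .17 93
```

```text
clock: 29.15
ee_pos: [0.6093, -0.0153, 0.084]
ee_rot: [-3.14, 0.0, 1.515]
ft_force: [-0.7, -0.6, -0.7]
opening: 0.0273
finger_force: 45.0
clock: 29.78
ee_pos: [0.6098, -0.0153, 0.0807]
ee_rot: [3.141, 0.0, 1.515]
ft_force: [-0.3, -0.8, -0.7]
opening: 0.0276
finger_force: 45.0
t 29.77 at [ 0.6098 -0.0153  0.0807] [180.    0.   86.8] f [-0.3 -0.8 -0.7] open 0.0276 ff 45.0
clock: 30.4
ee_pos: [0.6092, -0.0153, 0.1007]
ee_rot: [-3.14, 0.0, 1.515]
ft_force: [1.1, 0.3, -1.1]
opening: 0.0588
finger_force: 0.0
clock: 31.02
ee_pos: [0.6088, -0.0155, 0.1793]
ee_rot: [-3.139, 0.0, 1.515]
ft_force: [0.3, 0.5, -0.8]
opening: 0.0602
finger_force: 0.0
t 31.02 at [ 0.6088 -0.0155  0.1793] [-179.9    0.    86.8] f [ 0.3  0.5 -0.8] open 0.0602 ff 0.0
rel [190.9, -172.9, 9.6, -6.2]
```

```bash
python3 -m inch '[40,-40,0,-2,80,-80,0,-4,120,-115,0,-6,160,-150,0,-6,191,-173,5,-6]';  python3 -m inch '[0,0,0,0,0,0,0,0,0,0,0,0,0,0,0,0,0,0,0,0]'; python3 go.py .4468 .1847 .071 93
```

```text
clock: 31.65
ee_pos: [0.4455, 0.1865, 0.1748]
ee_rot: [-3.14, 0.001, 1.621]
ft_force: [-0.2, 0.2, 0.8]
opening: 0.0597
finger_force: 0.0
clock: 32.28
ee_pos: [0.448, 0.1846, 0.1755]
ee_rot: [-3.142, 0.0, 1.618]
ft_force: [-0.1, 0.1, -0.9]
opening: 0.0603
finger_force: 0.0
t 32.27 at [0.448  0.1846 0.1755] [-180.     0.    92.7] f [-0.1  0.1 -0.9] open 0.0603 ff 0.0
rel [0.1, -1.2, 104.5, -0.3]
```

```bash
python3 -m inch '[0,-1,35,0,0,-1,65,0,0,-1,90,0,0,-1,104,0,0,-1,104,0]';  python3 -m inch '[0,0,0,0,0,0,0,0,0,0,0,0,0,0,0,0,0,0,0,0]' 20 45; python3 -m inch '[0,0,0,0,0,0,-4,0,0,0,-8,0,0,0,-12,0,0,0,-16,0]'; python3 -m inch '[0,0,-10,0,0,0,-30,0,0,0,-60,0,0,0,-95,0,0,0,-95,0]'; python3 go.py .6129 .0299 .18 86.5
```

```text
clock: 32.9
ee_pos: [0.4463, 0.1849, 0.071]
ee_rot: [-3.14, 0.0, 1.62]
ft_force: [-0.3, 0.5, -0.2]
opening: 0.0599
finger_force: 0.0
clock: 33.52
ee_pos: [0.4468, 0.1851, 0.0718]
ee_rot: [3.141, 0.0, 1.619]
ft_force: [-0.7, -1.0, 2.3]
opening: 0.0273
finger_force: 45.0
clock: 34.15
ee_pos: [0.4461, 0.1845, 0.0873]
ee_rot: [-3.14, 0.001, 1.619]
ft_force: [1.9, 1.3, -11.1]
opening: 0.0276
finger_force: 45.0
clock: 34.78
ee_pos: [0.4489, 0.1871, 0.1867]
ee_rot: [3.134, -0.002, 1.62]
ft_force: [0.3, 0.6, -0.6]
opening: 0.0272
finger_force: 45.0
t 34.77 at [0.4489 0.1871 0.1867] [ 1.795e+02 -1.000e-01  9.280e+01] f [ 0.3  0.6 -0.6] open 0.0272 ff 45.0
rel [-165.1, 156.0, 7.6, 6.3]
```

```bash
python3 -m inch '[-35,40,0,2,-70,75,0,4,-105,110,0,6,-140,140,0,6,-164,158,0,6]'; python3 -m inch '[0,0,0,0,0,0,0,0,0,0,0,0,0,0,0,0,0,0,0,0]'; python3 go.py .6129 .0299 .0800 86.5
```

```text
clock: 35.4
ee_pos: [0.6136, 0.0269, 0.182]
ee_rot: [-3.141, 0.0, 1.512]
ft_force: [-0.3, 0.8, -0.5]
opening: 0.0274
finger_force: 45.0
clock: 36.02
ee_pos: [0.6123, 0.0294, 0.1828]
ee_rot: [3.141, 0.0, 1.516]
ft_force: [0.6, -0.6, -1.1]
opening: 0.0274
finger_force: 45.0
t 36.02 at [0.6123 0.0294 0.1828] [180.    0.   86.8] f [ 0.6 -0.6 -1.1] open 0.0274 ff 45.0
rel [0.5, 0.6, 102.8, 0.3]
```

```bash
python3 -m inch '[1,0,30,0,1,0,60,0,1,0,85,0,1,0,98,0,1,0,98,0]';  python3 -m inch '[0,0,1,0,0,0,2,0,0,0,4,0,0,0,4,0,0,0,4,0]'; python3 go.py; python3 -m inch '[0,0,0,0,0,0,0,0,0,0,0,0,0,0,-5,0,0,0,-20,0]' 60;  python3 -m inch '[0,0,-40,0,0,0,-70,0,0,0,-80,0,0,0,-80,0,0,0,-80,0]'; python3 go.py .4442 .2348 .17 93
```

```text
clock: 36.65
ee_pos: [0.6121, 0.03, 0.084]
ee_rot: [-3.14, 0.0, 1.515]
ft_force: [0.1, 0.7, -1.8]
opening: 0.0275
finger_force: 45.0
clock: 37.28
ee_pos: [0.6125, 0.03, 0.0806]
ee_rot: [3.141, 0.0, 1.515]
ft_force: [-0.4, 0.4, -0.8]
opening: 0.0272
finger_force: 45.0
t 37.27 at [0.6125 0.03   0.0806] [180.    0.   86.8] f [-0.4  0.4 -0.8] open 0.0272 ff 45.0
clock: 37.9
ee_pos: [0.612, 0.0299, 0.1007]
ee_rot: [-3.14, 0.0, 1.515]
ft_force: [-0.3, -0.1, -0.4]
opening: 0.059
finger_force: 0.0
clock: 38.52
ee_pos: [0.6117, 0.0296, 0.1792]
ee_rot: [-3.139, 0.0, 1.515]
ft_force: [-0.2, -0.4, -0.6]
opening: 0.0601
finger_force: 0.0
t 38.52 at [0.6117 0.0296 0.1792] [-179.9    0.    86.8] f [-0.2 -0.4 -0.6] open 0.0601 ff 0.0
rel [195.5, -178.7, 9.5, -6.2]
```

```bash
python3 -m inch '[40,-40,0,-2,80,-80,0,-4,120,-115,0,-6,160,-150,0,-6,196,-179,5,-6]';  python3 -m inch '[0,0,0,0,0,0,0,0,0,0,0,0,0,0,0,0,0,0,0,0]'; python3 go.py .4442 .2346 .071 93
```

```text
clock: 39.15
ee_pos: [0.4429, 0.2368, 0.1748]
ee_rot: [-3.141, 0.0, 1.62]
ft_force: [0.5, 0.2, 0.4]
opening: 0.0602
finger_force: 0.0
clock: 39.78
ee_pos: [0.4451, 0.2351, 0.1755]
ee_rot: [-3.141, 0.0, 1.618]
ft_force: [-1.1, 0.2, -0.3]
opening: 0.06
finger_force: 0.0
t 39.77 at [0.4451 0.2351 0.1755] [-180.     0.    92.7] f [-1.1  0.2 -0.3] open 0.06 ff 0.0
rel [-0.4, -1.0, 104.5, -0.3]
```

```bash
python3 -m inch '[0,-1,35,0,0,-1,65,0,0,-1,90,0,0,-1,104,0,0,-1,104,0]';  python3 -m inch '[0,0,0,0,0,0,0,0,0,0,0,0,0,0,0,0,0,0,0,0]' 20 45; python3 -m inch '[0,0,0,0,0,0,-4,0,0,0,-8,0,0,0,-12,0,0,0,-16,0]'; python3 -m inch '[0,0,-10,0,0,0,-30,0,0,0,-60,0,0,0,-95,0,0,0,-95,0]'; python3 go.py .6155 .0747 .18 86.5
```

```text
clock: 40.4
ee_pos: [0.4434, 0.2354, 0.071]
ee_rot: [-3.14, 0.0, 1.619]
ft_force: [-0.9, 1.1, -0.6]
opening: 0.0599
finger_force: 0.0
clock: 41.02
ee_pos: [0.4439, 0.2357, 0.0718]
ee_rot: [3.141, 0.0, 1.619]
ft_force: [-0.5, -0.4, 2.4]
opening: 0.0274
finger_force: 45.0
clock: 41.65
ee_pos: [0.4432, 0.2349, 0.0872]
ee_rot: [-3.14, 0.001, 1.619]
ft_force: [1.1, -0.6, -10.9]
opening: 0.0273
finger_force: 45.0
clock: 42.28
ee_pos: [0.4458, 0.238, 0.1869]
ee_rot: [3.134, -0.003, 1.62]
ft_force: [0.4, 0.0, -2.2]
opening: 0.0272
finger_force: 45.0
t 42.27 at [0.4458 0.238  0.1869] [179.5  -0.2  92.8] f [ 0.4  0.  -2.2] open 0.0272 ff 45.0
rel [-171.5, 161.4, 7.6, 6.3]
```

```bash
python3 -m inch '[-35,40,0,2,-70,75,0,4,-105,110,0,6,-140,140,0,6,-169,163,0,6]'; python3 -m inch '[0,0,0,0,0,0,0,0,0,0,0,0,0,0,0,0,0,0,0,0]'; python3 go.py .6155 .0755 .0800 86.5;  python3 - <<'E'
from h import *; from plant import monitor,eyes
im=eyes.get_image("side"); c=cam(im); x,y=proj(c,[[.6,0,.1]])[0].astype(int)
cv2.imwrite("pics/s5.png",cv2.resize(cv2.cvtColor(im["color"][max(0,y-80):y+100,x-110:x+110],cv2.COLOR_RGB2BGR),None,fx=3.3,fy=3.3))
E
```

```text
clock: 42.9
ee_pos: [0.6158, 0.0732, 0.1822]
ee_rot: [-3.141, 0.0, 1.514]
ft_force: [-0.0, 0.3, -0.2]
opening: 0.0275
finger_force: 45.0
clock: 43.52
ee_pos: [0.6146, 0.0753, 0.1828]
ee_rot: [3.141, 0.0, 1.516]
ft_force: [-0.0, 0.1, -0.6]
opening: 0.0274
finger_force: 45.0
t 43.52 at [0.6146 0.0753 0.1828] [180.    0.   86.8] f [-0.   0.1 -0.6] open 0.0274 ff 45.0
rel [0.3, 0.9, 102.8, 0.3]
```

View pics/s5.png

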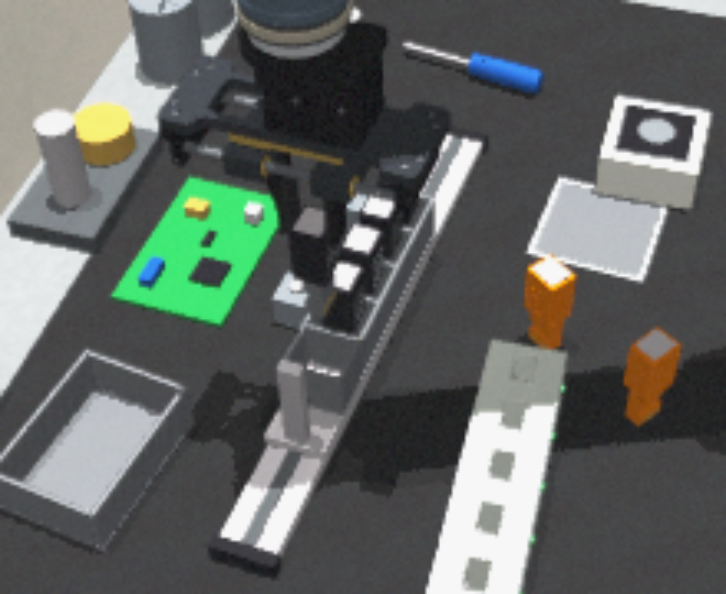

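All sockets are empty, modules stand in the cells placed so far, and the last one hangs over cell 0 beside the post. The reader looks shifted closer to the mark, so I will measure it again later.

```bash
python3 -m inch '[0,1,30,0,0,1,60,0,0,1,85,0,0,1,98,0,0,1,98,0]';  python3 -m inch '[0,0,1,0,0,0,2,0,0,0,4,0,0,0,4,0,0,0,4,0]'; python3 go.py; python3 -m inch '[0,0,0,0,0,0,0,0,0,0,0,0,0,0,-5,0,0,0,-20,0]' 60;  python3 -m inch '[0,0,-40,0,0,0,-70,0,0,0,-80,0,0,0,-80,0,0,0,-80,0]'; python3 go.py .6205 .1325 .08 86.5
```

```text
clock: 44.2
ee_pos: [0.6154, 0.0746, 0.084]
ee_rot: [-3.14, 0.0, 1.515]
ft_force: [0.2, 0.1, -0.6]
opening: 0.0277
finger_force: 45.0
clock: 44.82
ee_pos: [0.6158, 0.0747, 0.0806]
ee_rot: [3.141, 0.0, 1.515]
ft_force: [-0.5, 0.6, -0.3]
opening: 0.0276
finger_force: 45.0
t 44.83 at [0.6158 0.0747 0.0806] [180.    0.   86.8] f [-0.5  0.6 -0.3] open 0.0276 ff 45.0
clock: 45.45
ee_pos: [0.6153, 0.0746, 0.1007]
ee_rot: [-3.14, 0.0, 1.515]
ft_force: [-0.4, 0.2, -0.3]
opening: 0.0587
finger_force: 0.0
clock: 46.08
ee_pos: [0.615, 0.0743, 0.1792]
ee_rot: [-3.139, 0.001, 1.515]
ft_force: [0.3, 0.3, -0.2]
opening: 0.0599
finger_force: 0.0
t 46.08 at [0.615  0.0743 0.1792] [-179.9    0.    86.8] f [ 0.3  0.3 -0.2] open 0.0599 ff 0.0
rel [58.5, 2.5, 99.2, 0.3]
```

```bash
python3 -m inch '[30,1,0,0,58,2,0,0,58,2,40,0,58,2,80,0,58,2,99,0]'; python3 -m inch '[0,0,0,0,0,0,0,0,0,0,0,0,0,0,0,0,0,0,0,0]' 5 50;python3 go.py .6123 .0023 .08 86.5
```

```text
clock: 46.7
ee_pos: [0.619, 0.1316, 0.078]
ee_rot: [-3.136, 0.002, 1.515]
ft_force: [0.0, -0.2, 0.4]
opening: 0.06
finger_force: 0.0
clock: 47.32
ee_pos: [0.6202, 0.1326, 0.0821]
ee_rot: [-3.14, 0.001, 1.515]
ft_force: [-2.1, -0.4, 4.1]
opening: 0.0188
finger_force: 50.1
t 47.33 at [0.6202 0.1326 0.0821] [-179.9    0.    86.8] f [-2.1 -0.4  4.1] open 0.0188 ff 50.1
rel [-130.5, -0.6, 2.2, 0.3]
```

```bash
python3 -m inch '[-5,0,0,0,-10,0,0,0,-16,0,0,0,-24,0,0,0,-32,0,0,0]'; python3 -m inch '[-10,0,0,0,-20,0,0,0,-30,0,0,0,-40,0,0,0,-50,0,0,0]'; python3 -m inch '[-10,0,0,0,-20,0,0,0,-26,0,0,0,-32,0,0,0,-36,0,0,0]'; python3 -m inch '[-3,0,0,0,-6,0,0,0,-9,0,0,0,-12,0,0,0,-12,0,0,0]'; python3 go.py .6123 .0023 .08 86.5
```

```text
clock: 47.95
ee_pos: [0.6183, 0.1018, 0.0821]
ee_rot: [-3.14, -0.001, 1.516]
ft_force: [-5.3, 1.6, 6.4]
opening: 0.0184
finger_force: 50.0
clock: 48.58
ee_pos: [0.6149, 0.0509, 0.0821]
ee_rot: [-3.139, -0.0, 1.515]
ft_force: [-5.7, 2.9, 5.9]
opening: 0.0185
finger_force: 50.0
clock: 49.2
ee_pos: [0.6129, 0.0197, 0.0822]
ee_rot: [-3.14, -0.007, 1.516]
ft_force: [-4.4, 12.3, 2.8]
opening: 0.0189
finger_force: 50.0
clock: 49.82
ee_pos: [0.6117, 0.0024, 0.082]
ee_rot: [-3.137, 0.002, 1.515]
ft_force: [-6.9, 1.6, 8.1]
opening: 0.0188
finger_force: 50.0
t 49.83 at [0.6117 0.0024 0.082 ] [-1.798e+02  1.000e-01  8.680e+01] f [-6.9  1.6  8.1] open 0.0188 ff 50.0
rel [-0.1, 0.6, 2.0, 0.3]
```

```bash
python3 -m inch '[0,0,0,0,0,0,0,0,0,0,0,0,0,0,-50,0,0,0,-110,0]' 60; python3 go.py .36 -.46 .25 86.5
```

```text
clock: 50.45
ee_pos: [0.6131, 0.002, 0.1915]
ee_rot: [-3.139, 0.0, 1.514]
ft_force: [1.5, -0.9, 1.0]
opening: 0.0568
finger_force: 0.0
t 50.45 at [0.6131 0.002  0.1915] [-179.8    0.    86.8] f [ 1.5 -0.9  1. ] open 0.0568 ff 0.0
rel [-475.5, -226.8, -57.8, 0.3]
```

```bash
python3 -m inch '[-40,-20,-40,0,-90,-42,-60,0,-140,-66,-60,0,-190,-90,-60,0,-238,-113,-60,0]'; python3 -m inch '[-50,-24,0,0,-100,-48,0,0,-150,-71,0,0,-200,-95,0,0,-238,-113,0,0]'; python3 -m inch '[0,0,0,0,0,0,0,0,0,0,0,0,0,0,0,0,0,0,0,0]'; python3 - <<'E'
from h import *; from plant import monitor,eyes
o=monitor.get_obs(); print(o["ee_pos"]); im=eyes.get_image("wrist"); t=eyes.get_image("top"); pickle.dump((o,im,t),open("w6.pkl","wb"))
cv2.imwrite("pics/w6.png",np.hstack([cv2.cvtColor(im["color"][:230,80:480],cv2.COLOR_RGB2BGR),cv2.cvtColor(t["color"][150:380,130:520],cv2.COLOR_RGB2BGR)])[:,:800])
E
```

```text
clock: 51.08
ee_pos: [0.4865, -0.2308, 0.2517]
ee_rot: [3.141, 0.001, 1.514]
ft_force: [0.1, -0.5, 0.3]
opening: 0.06
finger_force: 0.0
clock: 51.7
ee_pos: [0.3594, -0.4627, 0.2514]
ee_rot: [-3.141, 0.001, 1.512]
ft_force: [0.8, -0.3, -0.8]
opening: 0.0601
finger_force: 0.0
clock: 52.32
ee_pos: [0.362, -0.4594, 0.2517]
ee_rot: [3.141, 0.0, 1.516]
ft_force: [0.6, -0.5, 0.9]
opening: 0.0596
finger_force: 0.0
[ 0.36197428 -0.45938337  0.25173521]
```

View pics/w6.png

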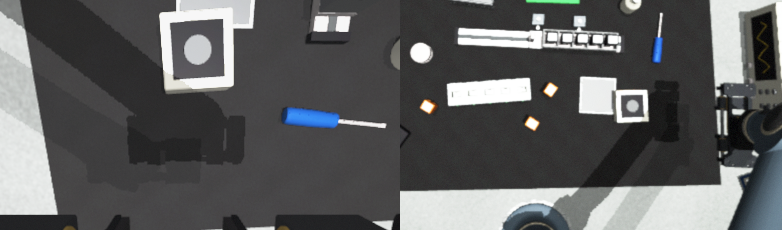

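The carrier now sits opposite the second detent block with five heads in it. The reader is at wrist crop (198,48), just beside the mark's corner.

```bash
python3 - <<'E'
from h import *
o,im,t=pickle.load(open("w6.pkl","rb"))
c=cam(im,o); P=toplane(c,np.array([[161,13],[231,9],[233,80],[165,85],[198,49.5]])+[80,0],.05)[:,:2]; print(P.round(4).tolist(),P[:4].mean(0))
e=P[1]-P[0]; f=P[2]-P[3]; g=P[0]-P[3]; h=P[1]-P[2]; print([np.degrees(np.arctan2(v[1],v[0])).round(1) for v in(e,f)],[np.degrees(np.arctan2(-v[0],v[1])).round(1) for v in(g,h)])
def dark(im,c,box,up=6):
    x0,y0,x1,y1=box; g=cv2.cvtColor(cv2.resize(im["color"][y0:y1,x0:x1],None,fx=up,fy=up,interpolation=cv2.INTER_CUBIC),cv2.COLOR_RGB2GRAY)
    m=(g>140).astype('u1'); cs,hi=cv2.findContours(m,2,1)
    for k,cn in enumerate(cs):
        r=cv2.minAreaRect(cn); 
        if min(r[1])<12*up: continue
        bx=(cv2.boxPoints(r)+.5)/up-.5+[x0,y0]
        Q=toplane(c,bx,.05)[:,:2]; v=Q[1]-Q[0]; w=Q[2]-Q[1]; print("hole" if hi[0][k][3]>=0 else "outer",Q.mean(0).round(4),np.linalg.norm(v).round(4),np.linalg.norm(w).round(4),(np.degrees(np.arctan2(v[1],v[0]))%90).round(1))
print("wrist");dark(im,c,(232,2,325,100))
print("top");dark(t,cam(t),(340,230,385,280))
# mark left part from top (z=0)
tc=cam(t); g=cv2.cvtColor(cv2.resize(t["color"][220:270,305:352],None,fx=6,fy=6,interpolation=cv2.INTER_CUBIC),cv2.COLOR_RGB2GRAY)
m=(g>110).astype('u1'); cn=max(cv2.findContours(m,0,1)[0],key=cv2.contourArea); a=cv2.approxPolyDP(cn,8,True)[:,0]; Q=toplane(tc,(a+.5)/6-.5+[305,220],0); print(Q[:,:2].round(4).tolist())
E
```

```text
[[0.3534, -0.2541], [0.4439, -0.2546], [0.4464, -0.3403], [0.3528, -0.3415], [0.3997, -0.2997]] [ 0.39910925 -0.297619  ]
[np.float64(-0.3), np.float64(0.8)] [np.float64(-0.3), np.float64(1.7)]
wrist
outer [ 0.3988 -0.2995] 0.0368 0.0358 87.3
outer [ 0.4045 -0.2976] 0.1101 0.1072 86.9
hole [ 0.3993 -0.2999] 0.0693 0.071 89.9
top
outer [ 0.4133 -0.2895] 0.1184 0.1298 89.1
hole [ 0.3988 -0.299 ] 0.0702 0.067 90.0
[[0.4933, -0.1496], [0.3802, -0.141], [0.3731, -0.2502], [0.4446, -0.2529], [0.4309, -0.2582], [0.3553, -0.2579], [0.355, -0.2758], [0.4494, -0.2796], [0.4518, -0.2622], [0.485, -0.2645]]
```

Reader is at (.399,-.2997) with yaw near 0. The mark is about (.432,-.205) with yaw -3.5. First I turn the tool to push +x with two fingers.

```bash
python3 -m inch '[0,0,0,10,0,0,0,20,0,0,0,30,0,0,0,40,0,0,0,45]' 50; python3 -m inch '[0,0,0,10,0,0,0,20,0,0,0,30,0,0,0,40,0,0,0,45]';python3 -m inch '[0,0,0,0,0,0,0,0,0,0,0,0,0,0,0,0,0,0,0,0]'; python3 go.py .328 -.295 .1 -3.5
```

```text
clock: 53.05
ee_pos: [0.3616, -0.4598, 0.2516]
ee_rot: [3.141, 0.0, 0.726]
ft_force: [-0.6, 1.0, 0.3]
opening: 0.0499
finger_force: 0.0
clock: 53.68
ee_pos: [0.3616, -0.4598, 0.2516]
ee_rot: [3.141, -0.0, -0.059]
ft_force: [0.5, -0.1, -0.4]
opening: 0.0502
finger_force: 0.0
clock: 54.3
ee_pos: [0.3615, -0.4599, 0.2516]
ee_rot: [3.142, -0.0, -0.056]
ft_force: [0.2, -0.5, -0.6]
opening: 0.05
finger_force: 0.0
t 54.3 at [ 0.3615 -0.4599  0.2516] [180.   -0.   -3.2] f [ 0.2 -0.5 -0.6] open 0.05 ff 0.0
rel [-42.6, -162.8, 151.5, 0.3]
```

```bash
python3 -m inch '[-10,-40,0,0,-20,-80,0,0,-30,-120,0,0,-43,-163,0,0,-43,-163,0,0]'; python3 -m inch '[0,0,0,0,0,0,0,0,0,0,0,0,0,0,0,0,0,0,0,0]'; python3 go.py .328 -.295 .012 -3.5; python3 - <<'E'
from h import *; from plant import monitor,eyes
o=monitor.get_obs(); im=eyes.get_image("wrist"); pickle.dump((o,im),open("w7.pkl","wb"))
cv2.imwrite("pics/w7.png",cv2.resize(cv2.cvtColor(im["color"][:230,80:480],cv2.COLOR_RGB2BGR),None,fx=2,fy=2))
E
```

```text
clock: 54.92
ee_pos: [0.3274, -0.292, 0.2519]
ee_rot: [3.141, 0.0, -0.052]
ft_force: [0.1, -0.2, 0.1]
opening: 0.0503
finger_force: 0.0
clock: 55.55
ee_pos: [0.3277, -0.2949, 0.2515]
ee_rot: [-3.141, 0.0, -0.056]
ft_force: [-0.2, 0.2, 0.1]
opening: 0.0502
finger_force: 0.0
t 55.55 at [ 0.3277 -0.2949  0.2515] [-180.     0.    -3.2] f [-0.2  0.2  0.1] open 0.0502 ff 0.0
rel [0.3, 0.2, 239.5, 0.3]
```

View pics/w7.png

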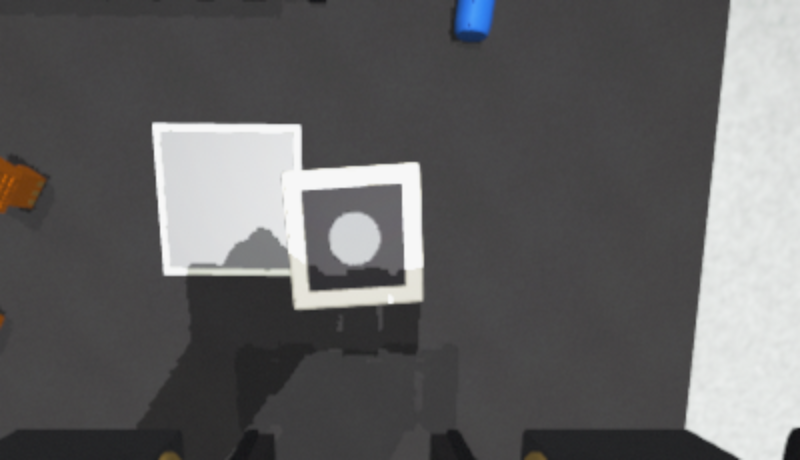

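The mark's visible corners are (153,123), (301,125) and (164,275). The reader's top corners are (283,171), (419,163) and (423,300), with the lens at (355,238).

```bash
python3 - <<'E'
from h import *
o,im=pickle.load(open("w7.pkl","rb")); c=cam(im,o)
P=toplane(c,np.array([[153,123],[301.5,124.5],[164,275]])/2+[80,0],0)[:,:2]; print("mark",P.round(4).tolist(),"c",((P[1]+P[2])/2).round(4),np.linalg.norm(P[1]-P[0]),np.linalg.norm(P[2]-P[0])); v=P[1]-P[0]; w=P[0]-P[2]; print(np.degrees(np.arctan2(-v[0]*-1,-v[1]*1)),np.degrees(np.arctan2(w[1],w[0])))
P=toplane(c,np.array([[283,171],[419,163],[423,301],[294,309],[355,238.5]])/2+[80,0],.05)[:,:2]; print("reader",P.round(4).tolist(),P[:4].mean(0)); 
for a,b in((3,0),(2,1)): w=P[b]-P[a]; print(np.degrees(np.arctan2(w[1],w[0])))
w=P[0]-P[1]; print(np.degrees(np.arctan2(-w[0],w[1])))
E
```

```text
mark [[0.4917, -0.1526], [0.4844, -0.2652], [0.3786, -0.1446]] c [ 0.4315 -0.2049] 0.11280056913070081 0.11344626672619638
-3.7548920718255347 -4.06897503155832
reader [[0.4458, -0.2538], [0.4456, -0.3475], [0.3513, -0.3481], [0.3508, -0.2535], [0.3981, -0.3009]] [ 0.39836767 -0.30071841]
-0.21118751784314002
0.3602197086628196
-0.07602624073545913
```

```bash
python3 -m inch '[0,0,60,0,0,0,120,0,0,0,180,0,0,0,220,0,0,0,238,0]'; python3 -m inch '[0,0,0,0.5,6,0,0,0.5,12,0,0,0.5,18,0,0,0.5,23,0,0,0.5]';  python3 -m inch '[5,0,0,0,9,0,0,0,12,0,0,0,14,0,0,0,14,0,0,0]'; cat > rd.py <<'E'
from h import *; from plant import monitor,eyes
def hole(im,c,box,up=6):
    x0,y0,x1,y1=box; g=cv2.cvtColor(cv2.resize(im["color"][y0:y1,x0:x1],None,fx=up,fy=up,interpolation=cv2.INTER_CUBIC),cv2.COLOR_RGB2GRAY)
    cs,hi=cv2.findContours((g>140).astype('u1'),2,1)
    for k,cn in enumerate(cs):
        r=cv2.minAreaRect(cn)
        if min(r[1])<10*up or hi[0][k][3]<0: continue
        Q=toplane(c,(cv2.boxPoints(r)+.5)/up-.5+[x0,y0],.05)[:,:2]; v=Q[1]-Q[0]
        print("reader top",Q.mean(0).round(4),np.linalg.norm(v).round(4),np.linalg.norm(Q[2]-Q[1]).round(4),"yaw",((np.degrees(np.arctan2(v[1],v[0]))+45)%90-45).round(1))
if __name__=="__main__":
    t=eyes.get_image("top"); hole(t,cam(t),(300,215,395,290)); pickle.dump(t,open("t.pkl","wb"))
E
python3 rd.py; python3 go.py
```

```text
clock: 56.22
ee_pos: [0.3265, -0.2937, 0.0113]
ee_rot: [-3.139, 0.003, -0.056]
ft_force: [0.4, -0.5, 0.1]
opening: 0.0499
finger_force: 0.0
clock: 56.85
ee_pos: [0.3499, -0.2958, 0.0137]
ee_rot: [-3.141, 0.002, -0.065]
ft_force: [-5.2, -0.1, 4.0]
opening: 0.05
finger_force: 2.6
clock: 57.48
ee_pos: [0.3646, -0.2973, 0.0137]
ee_rot: [3.141, 0.0, -0.065]
ft_force: [-4.6, 0.1, 2.7]
opening: 0.0502
finger_force: 2.2
t 57.52 at [ 0.3646 -0.2973  0.0136] [180.   -0.   -3.7] f [-4.5 -0.   3.1] open 0.0501 ff 2.2
```

```bash
python3 -m inch '[-15,0,0,0,-35,0,0,0,-36,0,-60,0,-36,0,-120,0,-36,0,-180,0]'; python3 -m inch '[0,0,-50,0,0,0,-60,0,0,0,-60,0,0,0,-60,0,0,0,-60,0]'; python3 -m inch '[0,0,0,0,0,0,0,0,0,0,0,0,0,0,0,0,0,0,0,0]'; cat > rw.py <<'E'
import sys
from rd import *
o=monitor.get_obs(); im=eyes.get_image("wrist"); c=cam(im,o); pickle.dump((o,im),open("wl.pkl","wb"))
X,Y=float(sys.argv[1]),float(sys.argv[2]); x,y=proj(c,[[X,Y,.05]])[0].astype(int); print(o["ee_pos"].round(4),x,y)
hole(im,c,(x-55,max(0,y-55),x+55,y+55))
cv2.imwrite("pics/wl.png",cv2.resize(cv2.cvtColor(im["color"][:230,80:480],cv2.COLOR_RGB2BGR),None,fx=2,fy=2))
E
python3 rw.py .425 -.3
```

```text
clock: 58.15
ee_pos: [0.3276, -0.2944, 0.1953]
ee_rot: [3.141, -0.001, -0.065]
ft_force: [2.0, -0.5, 0.3]
opening: 0.0496
finger_force: 0.0
clock: 58.78
ee_pos: [0.3279, -0.2941, 0.252]
ee_rot: [-3.14, 0.002, -0.065]
ft_force: [-0.1, -0.1, 0.4]
opening: 0.05
finger_force: 0.0
clock: 59.4
ee_pos: [0.3287, -0.2946, 0.2536]
ee_rot: [3.141, -0.0, -0.065]
ft_force: [0.3, 0.0, 0.5]
opening: 0.0498
finger_force: 0.0
[ 0.3287 -0.2946  0.2536] 255 100
reader top [ 0.4226 -0.3039] 0.0697 0.0688 yaw -5.6
```

```bash
python3 -m inch '[0,2,60,0,0,2,120,0,0,2,180,0,0,2,220,0,0,2,240,0]'; python3 -m inch '[15,2,0,0,27,2,0,0,34,2,0,0,38,2,0,0,39,2,0,0]';  python3 -m inch '[0,0,0,0,0,0,0,0,0,0,0,0,0,0,0,0,0,0,0,0]'; python3 go.py .3676 -.2975 .012 -3.7
```

```text
clock: 60.08
ee_pos: [0.3275, -0.2957, 0.0114]
ee_rot: [-3.139, 0.003, -0.065]
ft_force: [-0.4, -0.9, 0.5]
opening: 0.0499
finger_force: 0.0
clock: 60.7
ee_pos: [0.3655, -0.3012, 0.0138]
ee_rot: [3.142, 0.003, -0.065]
ft_force: [-5.5, 0.1, 3.5]
opening: 0.05
finger_force: 2.9
clock: 61.32
ee_pos: [0.3655, -0.3011, 0.0136]
ee_rot: [-3.142, 0.003, -0.066]
ft_force: [-5.7, 0.5, 4.3]
opening: 0.0498
finger_force: 2.6
t 61.33 at [ 0.3655 -0.3011  0.0136] [-180.     0.2   -3.8] f [-5.7  0.5  4.3] open 0.0498 ff 2.6
rel [1.9, -3.8, 1.6, -0.1]
```

```bash
python3 -m inch '[1,0,0,0,2,0,0,0,3,0,0,0,3,0,0,0,3,0,0,0]'; python3 -m inch '[-15,0,0,0,-35,0,0,0,-36,0,-60,0,-36,0,-110,0,-36,0,-140,0]'; python3 -m inch '[0,40,0,-10,0,80,0,-20,0,100,0,-30,0,100,0,-40,0,100,0,-45]'; python3 -m inch '[0,0,0,-10,0,0,0,-20,0,0,0,-30,0,0,0,-40,0,0,0,-45]'; python3 -m inch '[0,0,0,0,0,0,0,0,0,0,0,0,0,0,0,0,0,0,0,0]'; python3 rd.py; python3 go.py .4206 -.388 .15 86.3
```

```text
clock: 61.95
ee_pos: [0.3686, -0.3012, 0.0136]
ee_rot: [-3.141, 0.003, -0.066]
ft_force: [-5.2, -0.2, 3.3]
opening: 0.0497
finger_force: 2.6
clock: 62.58
ee_pos: [0.3342, -0.2996, 0.156]
ee_rot: [3.139, -0.003, -0.066]
ft_force: [0.4, -1.5, -0.8]
opening: 0.0503
finger_force: 0.0
clock: 63.2
ee_pos: [0.3267, -0.3988, 0.1532]
ee_rot: [-3.142, -0.0, 0.723]
ft_force: [0.4, 0.0, 0.7]
opening: 0.0495
finger_force: 0.0
clock: 63.82
ee_pos: [0.3268, -0.3985, 0.1533]
ee_rot: [-3.142, 0.0, 1.509]
ft_force: [-0.1, 0.1, 0.4]
opening: 0.0503
finger_force: 0.0
clock: 64.45
ee_pos: [0.3281, -0.3987, 0.1536]
ee_rot: [3.141, 0.0, 1.506]
ft_force: [-0.4, 0.6, 0.2]
opening: 0.05
finger_force: 0.0
reader top [ 0.4265 -0.3032] 0.0724 0.0707 yaw -3.4
t 64.5 at [ 0.3281 -0.3987  0.1536] [180.    0.   86.3] f [-0.1 -0.1  0.9] open 0.0498 ff 0.0
rel [16.7, 91.6, 3.6, -0.0]
```

```bash
python3 -m inch '[8,46,0,0,12,92,0,0,12,92,50,0,12,92,100,0,12,92,140,0]'; python3 -m inch '[0,0,0,0,0,0,0,0,10,0,0,0,20,0,0,0,30,0,0,0]'; python3 -m inch '[10,0,0,0,20,0,0,0,30,0,0,0,40,0,0,0,50,0,0,0]'; python3 -m inch '[10,0,0,0,18,0,0,0,24,0,0,0,28,0,0,0,30,0,0,0]';  python3 go.py .4279 -.2632 .012 86.3; python3 rd.py
```

```text
clock: 65.12
ee_pos: [0.4201, -0.3924, 0.0115]
ee_rot: [-3.141, -0.001, 1.506]
ft_force: [0.1, 0.1, -0.5]
opening: 0.05
finger_force: 0.0
clock: 65.75
ee_pos: [0.423, -0.3624, 0.0145]
ee_rot: [3.14, 0.001, 1.507]
ft_force: [0.2, -2.7, 0.9]
opening: 0.0499
finger_force: 0.9
clock: 66.38
ee_pos: [0.4264, -0.3141, 0.0144]
ee_rot: [3.14, 0.003, 1.505]
ft_force: [-0.4, -5.3, 3.7]
opening: 0.0498
finger_force: 2.7
clock: 67.0
ee_pos: [0.4282, -0.2838, 0.0141]
ee_rot: [3.14, 0.002, 1.506]
ft_force: [-0.6, -6.0, 5.0]
opening: 0.05
finger_force: 2.8
t 67.0 at [ 0.4282 -0.2838  0.0141] [1.799e+02 1.000e-01 8.630e+01] f [-0.6 -6.   5. ] open 0.05 ff 2.8
rel [20.5, -1.6, 2.1, -0.0]
```

```bash
python3 -m inch '[6,0,0,0,11,0,0,0,15,0,0,0,17,0,0,0,18,0,0,0]'; python3 -m inch '[0,0,0,0,0,0,0,0,0,0,0,0,0,0,0,0,0,0,0,0]';  python3 go.py .4279 -.2632 .012 86.3;python3 -m inch '[-15,0,0,0,-40,0,0,0,-80,0,-50,0,-130,0,-100,0,-185,0,-150,0]'; python3 -m inch '[0,0,-60,0,0,0,-80,0,0,0,-80,0,0,0,-80,0,0,0,-80,0]'; python3 -m inch '[0,0,0,0,0,0,0,0,0,0,0,0,0,0,0,0,0,0,0,0]'; python3 rd.py; python3 rw.py .431 -.207
```

```text
clock: 67.68
ee_pos: [0.429, -0.2658, 0.0139]
ee_rot: [3.141, 0.001, 1.506]
ft_force: [0.8, -5.1, 4.1]
opening: 0.0501
finger_force: 2.8
clock: 68.3
ee_pos: [0.429, -0.2656, 0.0138]
ee_rot: [3.141, 0.001, 1.506]
ft_force: [-0.3, -5.2, 4.5]
opening: 0.0503
finger_force: 2.5
t 68.3 at [ 0.429  -0.2656  0.0138] [1.80e+02 1.00e-01 8.63e+01] f [-0.3 -5.2  4.5] open 0.0503 ff 2.5
rel [2.3, -1.3, 1.8, -0.0]
clock: 68.92
ee_pos: [0.4173, -0.434, 0.1497]
ee_rot: [-3.141, -0.003, 1.507]
ft_force: [1.2, -0.5, -0.4]
opening: 0.0501
finger_force: 0.0
clock: 69.55
ee_pos: [0.417, -0.433, 0.227]
ee_rot: [-3.139, -0.003, 1.506]
ft_force: [-0.1, 0.2, -0.2]
opening: 0.0498
finger_force: 0.0
clock: 70.18
ee_pos: [0.4179, -0.4338, 0.229]
ee_rot: [3.142, 0.0, 1.506]
ft_force: [-0.1, 0.2, -1.5]
opening: 0.0502
finger_force: 0.0
reader top [ 0.4338 -0.2044] 0.0675 0.068 yaw -4.6
[ 0.4179 -0.4338  0.229 ] 255 -16
```

View pics/wl.png

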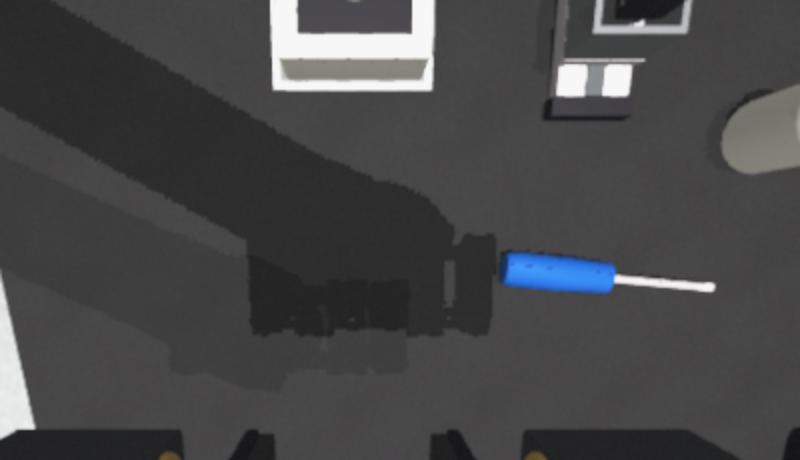

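```bash
python3 -m inch '[25,0,-20,0,55,0,-50,0,85,0,-70,0,95,0,-70,0,95,0,-70,0]'; python3 -m inch '[0,0,0,0,0,0,0,0,0,0,0,0,0,0,0,0,0,0,0,0]'; python3 rw.py .431 -.207
```

```text
clock: 70.9
ee_pos: [0.4235, -0.339, 0.2983]
ee_rot: [-3.141, 0.0, 1.507]
ft_force: [-0.4, 0.3, -0.2]
opening: 0.0496
finger_force: 0.0
clock: 71.53
ee_pos: [0.424, -0.3391, 0.2989]
ee_rot: [3.142, -0.0, 1.506]
ft_force: [-0.1, 0.4, 0.1]
opening: 0.0504
finger_force: 0.0
[ 0.424  -0.3391  0.2989] 255 78
reader top [ 0.4331 -0.2064] 0.0697 0.069 yaw -4.9
```

View pics/wl.png

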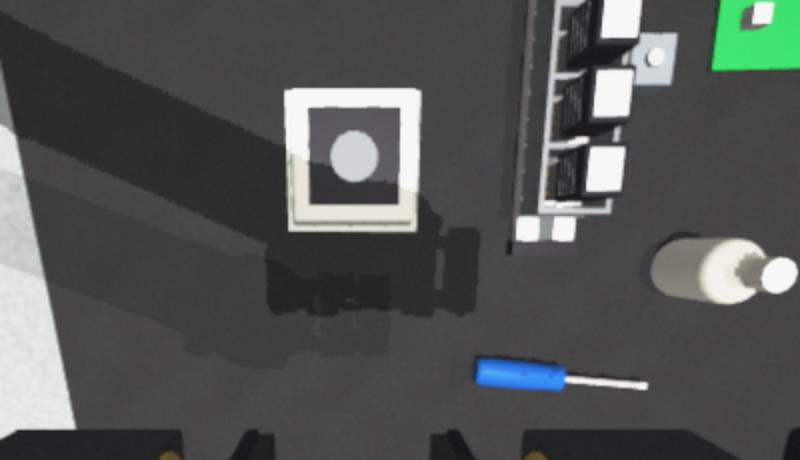

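```bash
python3 - <<'E'
from h import *
from rd import hole
o,im=pickle.load(open("wl.pkl","rb")); c=cam(im,o)
f=lambda a:np.array(a)/2+[80,0]
P=toplane(c,f([[289.5,231],[417,230.5]]),0)[:,:2]; v=P[1]-P[0]; print("mark -y edge",P.round(4).tolist(),np.linalg.norm(v),np.degrees(np.arctan2(v[1],v[0])),"centre",P.mean(0)+.056*np.array([.0637,.998]))
for z in(0,.05):
  P=toplane(c,f([[284.5,89],[420.5,89]]),z)[:,:2]; print("top edge",z,P.round(4).tolist(),np.linalg.norm(P[1]-P[0]))
P=toplane(c,f([[308.5,108],[400,108],[401,205],[309.5,205]]),.05)[:,:2]; print("dark",P.round(4).tolist(),P.mean(0)); 
for a,b in((0,1),(3,2)): w=P[b]-P[a]; print(np.degrees(np.arctan2(w[1],w[0])))
E
python3 - <<'E'
import cv2
a=cv2.imread("pics/wl.png")[75:245,270:435]; cv2.imwrite("pics/z1.png",cv2.resize(a,None,fx=3.5,fy=3.5,interpolation=cv2.INTER_CUBIC))
E
```

```text
mark -y edge [[0.3737, -0.257], [0.486, -0.2639]] 0.11249263800115802 -3.508195235680219 centre [ 0.43339358 -0.20455672]
top edge 0 [[0.3802, -0.1439], [0.4927, -0.1512]] 0.11272615915978335
top edge 0.05 [[0.3851, -0.1567], [0.4861, -0.1633]] 0.10125425593902482
dark [[0.4018, -0.1707], [0.4703, -0.1752], [0.4682, -0.2445], [0.3967, -0.2398]] [ 0.43424041 -0.20753598]
-3.7221817704481346
-3.7239639604490065
```

View pics/z1.png

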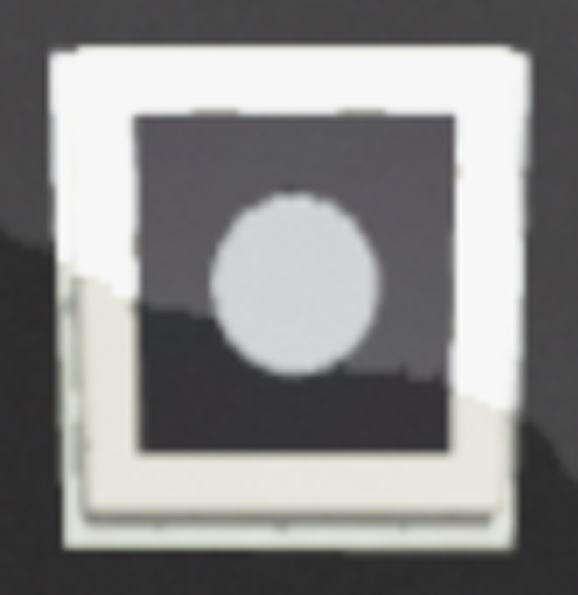

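The reader's margins inside the mark are equal left and right (17 and 18 px). All views put it about 2 to 3 mm short in y, so a final small push is needed.

```bash
python3 go.py .4265 -.29 .014 86.3; python3 -m inch '[-20,0,40,0,-20,0,90,0,-20,0,150,0,-20,0,210,0,-20,0,260,0]'; python3 -m inch '[0,0,15,0,0,0,25,0,0,0,25,0,0,0,25,0,0,0,25,0]'; python3 go.py .4285 -.2633 .014 86.3
```

```text
t 71.58 at [ 0.424 -0.339  0.299] [180.    0.   86.3] f [-0.2  0.5  0.3] open 0.0497 ff 0.0
rel [49.1, -0.7, 285.0, -0.0]
clock: 72.2
ee_pos: [0.4222, -0.3589, 0.0369]
ee_rot: [-3.141, -0.0, 1.506]
ft_force: [0.6, -0.3, -0.2]
opening: 0.0497
finger_force: 0.0
clock: 72.82
ee_pos: [0.4234, -0.3596, 0.0152]
ee_rot: [3.14, 0.002, 1.506]
ft_force: [0.3, -0.0, -1.0]
opening: 0.0501
finger_force: 0.0
t 72.83 at [ 0.4234 -0.3596  0.0152] [1.799e+02 1.000e-01 8.630e+01] f [ 0.3 -0.  -1. ] open 0.0501 ff 0.0
rel [96.4, -1.2, 1.0, -0.0]
```

```bash
python3 -m inch '[25,0,0,0,50,0,0,0,70,0,0,0,82,0,0,0,88,0,0,0]'; python3 -m inch '[1,0,0,0,3,0,0,0,5,0,0,0,7,0,0,0,7,0,0,0]'; python3 go.py .4285 -.2633 .014 86.3
```

```text
clock: 73.45
ee_pos: [0.4287, -0.2709, 0.0142]
ee_rot: [3.141, 0.001, 1.507]
ft_force: [0.9, -0.6, 0.2]
opening: 0.0499
finger_force: 0.0
clock: 74.08
ee_pos: [0.4287, -0.2649, 0.0139]
ee_rot: [3.141, 0.001, 1.506]
ft_force: [0.1, -2.6, -1.4]
opening: 0.05
finger_force: 1.2
t 74.08 at [ 0.4287 -0.2649  0.0139] [180.    0.   86.3] f [ 0.1 -2.6 -1.4] open 0.05 ff 1.2
rel [1.6, -0.4, -0.1, -0.0]
```

```bash
python3 -m inch '[1,0,0,0,2,0,0,0,3,0,0,0,3,0,0,0,3,0,0,0]'; python3 go.py .4285 -.2633 .014 86.3
```

```text
clock: 74.7
ee_pos: [0.429, -0.2609, 0.0139]
ee_rot: [-3.141, -0.0, 1.506]
ft_force: [0.8, -2.3, -1.3]
opening: 0.0499
finger_force: 1.0
t 74.7 at [ 0.429  -0.2609  0.0139] [-180.    -0.    86.3] f [ 0.8 -2.3 -1.3] open 0.0499 ff 1.0
rel [-2.4, -0.3, -0.1, 0.0]
```

```bash
python3 -m inch '[-15,0,0,0,-40,0,0,0,-70,0,-60,0,-75,0,-120,0,-75,0,-180,0]'; python3 -m inch '[0,0,-60,0,0,0,-105,0,0,0,-105,0,0,0,-105,0,0,0,-105,0]'; python3 -m inch '[0,0,0,0,0,0,0,0,0,0,0,0,0,0,0,0,0,0,0,0]'; python3 rw.py .433 -.205;python3 rd.py; python3 - <<'E'
import cv2
a=cv2.imread("pics/wl.png")[65:245,270:435]; cv2.imwrite("pics/z2.png",cv2.resize(a,None,fx=3.3,fy=3.3,interpolation=cv2.INTER_CUBIC))
E
```

```text
clock: 75.32
ee_pos: [0.4237, -0.3372, 0.1959]
ee_rot: [3.141, -0.001, 1.504]
ft_force: [1.0, -1.1, -0.6]
opening: 0.0499
finger_force: 0.0
clock: 75.95
ee_pos: [0.4233, -0.3358, 0.2973]
ee_rot: [-3.139, -0.002, 1.506]
ft_force: [-0.1, 0.5, -0.3]
opening: 0.0499
finger_force: 0.0
clock: 76.58
ee_pos: [0.4242, -0.336, 0.299]
ee_rot: [3.141, 0.0, 1.506]
ft_force: [0.5, -0.0, 1.2]
opening: 0.0498
finger_force: 0.0
[ 0.4242 -0.336   0.299 ] 256 79
reader top [ 0.4334 -0.2018] 0.0698 0.0689 yaw -4.9
reader top [ 0.4329 -0.2007] 0.0712 0.0706 yaw -2.8
```

View pics/z2.png

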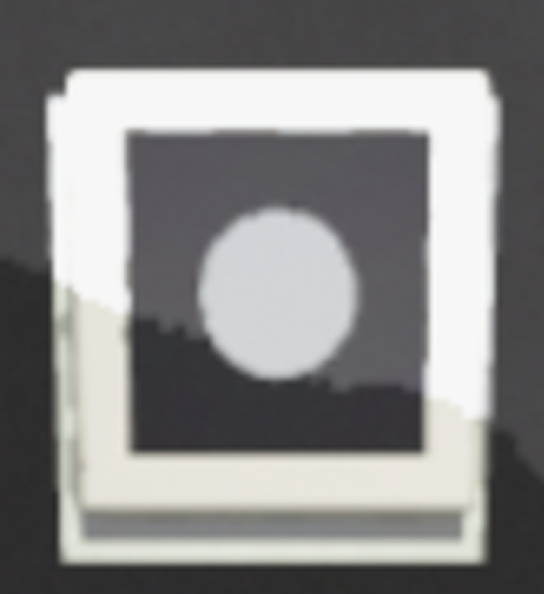

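```bash
python3 - <<'E'
from h import *
o,im=pickle.load(open("wl.pkl","rb")); c=cam(im,o)
f=lambda a:(np.array(a)/3.3+[270,65])/2+[80,0]
M=toplane(c,f([[48,94],[500,97],[485,562],[61,562]]),0)[:,:2]; print("mark",M.round(4).tolist(),M.mean(0))
D=toplane(c,f([[126,130],[430,130],[425,453],[131,453]]),.05)[:,:2]; print("dark",D.round(4).tolist(),D.mean(0))
T=toplane(c,f([[66,70],[490,70],[469,508],[82,508]]),.05)[:,:2]; print("top",T.round(4).tolist(),T.mean(0),np.linalg.norm(T[1]-T[0]),np.linalg.norm(T[0]-T[3]))
B=toplane(c,f([[82,512],[466,512]]),0)[:,:2]; print("base edge if z=0",B.round(4).tolist())
for P in(M,D,T):
  w=P[1]-P[0]+P[2]-P[3]; print(np.degrees(np.arctan2(w[1],w[0])).round(2))
E
```

```text
mark [[0.3802, -0.1442], [0.4937, -0.1522], [0.486, -0.2649], [0.3727, -0.2575]] [ 0.43312582 -0.20471912]
dark [[0.402, -0.1652], [0.4709, -0.1697], [0.4668, -0.2392], [0.3972, -0.2347]] [ 0.43420688 -0.20219917]
top [[0.3895, -0.152], [0.4849, -0.1582], [0.4767, -0.2524], [0.3845, -0.2464]] [ 0.43390381 -0.2022684 ] 0.09555719505629624 0.09450848824755445
base edge if z=0 [[0.3795, -0.2451], [0.4814, -0.2517]]
-3.89
-3.72
-3.72
```

The views agree that the reader is now about 2.4 mm past centre in +y, with x and yaw fine. I will nudge it back gently from the +y side.

```bash
python3 go.py .4385 -.122 .028 86.3; python3 -m inch '[50,0,0,0,110,0,0,0,170,0,0,0,212,0,0,0,213,0,0,0]'; python3 -m inch '[0,0,60,0,0,0,120,0,0,0,180,0,0,0,230,0,0,0,250,0]';  python3 -m inch '[0,0,10,0,0,0,20,0,0,0,21,0,0,0,21,0,0,0,21,0]'; python3 go.py .437 -.1464 .028 86.3
```

```text
t 76.67 at [ 0.4242 -0.336   0.299 ] [180.    0.   86.3] f [ 0.4 -0.   0.5] open 0.0497 ff 0.0
rel [214.5, 0.4, 271.0, -0.0]
clock: 77.3
ee_pos: [0.4383, -0.1197, 0.2996]
ee_rot: [3.14, 0.001, 1.513]
ft_force: [-0.1, 0.3, -0.0]
opening: 0.0499
finger_force: 0.0
clock: 77.92
ee_pos: [0.4358, -0.1242, 0.0459]
ee_rot: [-3.136, -0.001, 1.505]
ft_force: [0.8, 0.4, -0.2]
opening: 0.0502
finger_force: 0.0
clock: 78.55
ee_pos: [0.4385, -0.1237, 0.0286]
ee_rot: [3.14, 0.001, 1.506]
ft_force: [-0.1, 0.4, 0.1]
opening: 0.05
finger_force: 0.0
t 78.55 at [ 0.4385 -0.1237  0.0286] [179.9   0.   86.3] f [-0.1  0.4  0.1] open 0.05 ff 0.0
rel [-22.8, -0.1, 0.6, -0.0]
```

```bash
python3 -m inch '[-8,0,0,0,-14,0,0,0,-18,0,0,0,-20,0,0,0,-20,0,0,0]'; python3 -m inch '[-0.5,0,0,0,-1,0,0,0,-1.5,0,0,0,-2,0,0,0,-2,0,0,0]'; python3 go.py .437 -.1464 .028 86.3
```

```text
clock: 79.18
ee_pos: [0.4367, -0.1435, 0.0279]
ee_rot: [3.142, -0.0, 1.506]
ft_force: [0.7, -0.1, 0.3]
opening: 0.0499
finger_force: 0.0
clock: 79.8
ee_pos: [0.4365, -0.1454, 0.028]
ee_rot: [3.142, 0.0, 1.506]
ft_force: [0.1, -0.1, 0.1]
opening: 0.0502
finger_force: 0.0
t 79.8 at [ 0.4365 -0.1454  0.028 ] [180.    0.   86.3] f [ 0.1 -0.1  0.1] open 0.0502 ff 0.0
rel [-0.9, 0.5, -0.0, -0.0]
```

```bash
python3 -m inch '[-0.5,0,0,0,-1,0,0,0,-1,0,0,0,-1,0,0,0,-1,0,0,0]'; python3 -m inch '[-0.5,0,0,0,-1,0,0,0,-1,0,0,0,-1,0,0,0,-1,0,0,0]'
```

```text
clock: 80.42
ee_pos: [0.4365, -0.1464, 0.028]
ee_rot: [3.142, 0.0, 1.506]
ft_force: [0.5, -0.1, 0.2]
opening: 0.0497
finger_force: 0.0
clock: 81.05
ee_pos: [0.4364, -0.1474, 0.028]
ee_rot: [3.142, 0.0, 1.506]
ft_force: [0.1, -0.2, -0.2]
opening: 0.0502
finger_force: 0.0
```

```bash
python3 -m inch '[-0.5,0,0,0,-1,0,0,0,-1,0,0,0,-1,0,0,0,-1,0,0,0]'; python3 -m inch '[-0.5,0,0,0,-1,0,0,0,-1,0,0,0,-1,0,0,0,-1,0,0,0]'
```

```text
clock: 81.68
ee_pos: [0.4364, -0.1484, 0.028]
ee_rot: [3.142, 0.0, 1.506]
ft_force: [0.2, -0.2, -0.6]
opening: 0.05
finger_force: 0.0
clock: 82.3
ee_pos: [0.4363, -0.1494, 0.028]
ee_rot: [3.141, 0.0, 1.506]
ft_force: [-0.9, -0.3, -0.2]
opening: 0.0502
finger_force: 0.0
```

```bash
python3 -m inch '[-0.5,0,0,0,-1,0,0,0,-1,0,0,0,-1,0,0,0,-1,0,0,0]'; python3 -m inch '[-0.5,0,0,0,-1,0,0,0,-1,0,0,0,-1,0,0,0,-1,0,0,0]'; python3 -m inch '[-0.5,0,0,0,-1,0,0,0,-1,0,0,0,-1,0,0,0,-1,0,0,0]'; python3 rd.py
```

```text
clock: 82.92
ee_pos: [0.4362, -0.1504, 0.028]
ee_rot: [3.142, 0.0, 1.506]
ft_force: [0.2, -0.9, -0.7]
opening: 0.0504
finger_force: 0.0
clock: 83.55
ee_pos: [0.4362, -0.1514, 0.028]
ee_rot: [3.141, 0.0, 1.506]
ft_force: [-0.0, 0.0, -0.0]
opening: 0.0499
finger_force: 0.0
clock: 84.18
ee_pos: [0.4362, -0.1524, 0.028]
ee_rot: [3.141, 0.0, 1.506]
ft_force: [-0.0, -0.2, 0.5]
opening: 0.0501
finger_force: 0.0
```

No contact was felt where it should have been, so I back off and re-measure numerically. The viewing budget is already used up: I count 16 pictures, over the 14 allowed.

```bash
python3 -m inch '[8,0,0,0,16,0,-10,0,16,0,-70,0,16,0,-130,0,16,0,-190,0]'; python3 -m inch '[-50,0,-40,0,-100,0,-80,0,-150,0,-80,0,-200,0,-80,0,-200,0,-80,0]'; python3 -m inch '[0,0,0,0,0,0,0,0,0,0,0,0,0,0,0,0,0,0,0,0]'; python3 rw.py .433 -.205; python3 rd.py
```

```text
clock: 84.85
ee_pos: [0.437, -0.1353, 0.2204]
ee_rot: [3.141, 0.0, 1.508]
ft_force: [0.6, -1.0, 0.0]
opening: 0.0501
finger_force: 0.0
clock: 85.48
ee_pos: [0.4228, -0.3396, 0.2977]
ee_rot: [-3.141, -0.0, 1.5]
ft_force: [-0.7, 1.3, -0.3]
opening: 0.0504
finger_force: 0.0
clock: 86.1
ee_pos: [0.4242, -0.3358, 0.298]
ee_rot: [3.142, 0.0, 1.506]
ft_force: [1.2, 0.2, -0.3]
opening: 0.0501
finger_force: 0.0
[ 0.4242 -0.3358  0.298 ] 256 79
reader top [ 0.4332 -0.2018] 0.0696 0.069 yaw -4.9
reader top [ 0.4329 -0.2007] 0.0712 0.0706 yaw -2.8
```

```bash
python3 -m inch '[50,0,0,0,110,0,0,0,170,0,0,0,203,0,0,0,203,0,0,0]'; python3 -m inch '[0,0,60,0,0,0,120,0,0,0,180,0,0,0,230,0,0,0,260,0]';  python3 -m inch '[0,0,10,0,0,0,20,0,0,0,21,0,-6,0,21,0,-10,0,21,0]'; python3 -m inch '[-3,0,0,0,-5,0,0,0,-5,0,0,0,-5,0,0,0,-5,0,0,0]'; python3 go.py .437 -.152 .016 86.3
```

```text
clock: 86.82
ee_pos: [0.4377, -0.1305, 0.2985]
ee_rot: [3.141, 0.001, 1.512]
ft_force: [0.7, 0.1, 0.2]
opening: 0.0498
finger_force: 0.0
clock: 87.45
ee_pos: [0.4358, -0.1346, 0.0351]
ee_rot: [-3.138, -0.001, 1.504]
ft_force: [-0.3, 0.7, 0.1]
opening: 0.05
finger_force: 0.0
clock: 88.08
ee_pos: [0.4374, -0.1438, 0.0177]
ee_rot: [3.14, 0.0, 1.505]
ft_force: [0.7, 3.4, 0.2]
opening: 0.0498
finger_force: 1.8
clock: 88.7
ee_pos: [0.4371, -0.1477, 0.0173]
ee_rot: [3.14, -0.001, 1.507]
ft_force: [0.0, 5.8, 3.7]
opening: 0.0501
finger_force: 2.6
t 88.7 at [ 0.4371 -0.1477  0.0173] [179.9  -0.   86.3] f [0.  5.8 3.7] open 0.0501 ff 2.6
rel [-4.3, 0.2, 1.3, 0.0]
```

```bash
python3 -m inch '[8,0,0,0,16,0,-10,0,16,0,-70,0,16,0,-130,0,16,0,-190,0]'; python3 -m inch '[-50,0,-40,0,-100,0,-90,0,-150,0,-91,0,-204,0,-91,0,-204,0,-91,0]'; python3 -m inch '[0,0,0,0,0,0,0,0,0,0,0,0,0,0,0,0,0,0,0,0]'; python3 rw.py .433 -.205; python3 rd.py
```

```text
clock: 89.32
ee_pos: [0.4368, -0.1322, 0.2091]
ee_rot: [-3.141, 0.001, 1.507]
ft_force: [0.7, -1.4, 0.3]
opening: 0.0501
finger_force: 0.0
clock: 89.95
ee_pos: [0.4219, -0.3409, 0.2974]
ee_rot: [-3.14, 0.0, 1.498]
ft_force: [0.3, 0.8, -0.7]
opening: 0.0503
finger_force: 0.0
clock: 90.58
ee_pos: [0.4243, -0.3358, 0.298]
ee_rot: [3.142, 0.0, 1.506]
ft_force: [-0.5, -0.5, -0.1]
opening: 0.0498
finger_force: 0.0
[ 0.4243 -0.3358  0.298 ] 256 79
reader top [ 0.4332 -0.2061] 0.0698 0.0692 yaw -4.9
reader top [ 0.4326 -0.2055] 0.071 0.071 yaw -2.3
```

```bash
python3 -m inch '[-20,0,40,0,-20,0,90,0,-20,0,150,0,-20,0,210,0,-20,0,260,0]'; python3 -m inch '[0,0,15,0,0,0,24,0,0,0,24,0,20,0,24,0,50,0,24,0]'; python3 -m inch '[15,0,0,0,26,0,0,0,33,0,0,0,37,0,0,0,39,0,0,0]'; python3 -m inch '[0.5,0,0,0,1,0,0,0,1,0,0,0,1,0,0,0,1,0,0,0]'; python3 go.py .429 -.2632 .014 86.3
```

```text
clock: 91.3
ee_pos: [0.4223, -0.3559, 0.0357]
ee_rot: [-3.141, -0.001, 1.506]
ft_force: [0.1, 0.1, -0.2]
opening: 0.0497
finger_force: 0.0
clock: 91.92
ee_pos: [0.427, -0.3055, 0.0153]
ee_rot: [3.139, 0.001, 1.505]
ft_force: [0.3, 0.3, 0.1]
opening: 0.0502
finger_force: 0.0
clock: 92.55
ee_pos: [0.4287, -0.2674, 0.0139]
ee_rot: [3.142, 0.0, 1.505]
ft_force: [0.3, 0.1, 0.5]
opening: 0.05
finger_force: 0.0
clock: 93.18
ee_pos: [0.4288, -0.2662, 0.014]
ee_rot: [3.141, 0.0, 1.506]
ft_force: [-0.3, 0.9, 0.6]
opening: 0.0498
finger_force: 0.0
t 93.17 at [ 0.4288 -0.2662  0.014 ] [180.    0.   86.3] f [-0.3  0.9  0.6] open 0.0498 ff 0.0
rel [3.0, 0.1, -0.0, -0.0]
```

```bash
python3 -m inch '[0.5,0,0,0,1,0,0,0,1,0,0,0,1,0,0,0,1,0,0,0]'; python3 -m inch '[0.5,0,0,0,1,0,0,0,1,0,0,0,1,0,0,0,1,0,0,0]'; python3 go.py .429 -.2632 .014 86.3
```

```text
clock: 93.8
ee_pos: [0.4288, -0.2653, 0.014]
ee_rot: [3.142, 0.0, 1.506]
ft_force: [0.2, -0.4, 0.1]
opening: 0.0499
finger_force: 0.4
clock: 94.42
ee_pos: [0.4289, -0.2643, 0.014]
ee_rot: [3.142, 0.0, 1.506]
ft_force: [0.9, -3.3, -0.5]
opening: 0.0496
finger_force: 1.6
t 94.42 at [ 0.4289 -0.2643  0.014 ] [180.    0.   86.3] f [ 0.9 -3.3 -0.5] open 0.0496 ff 1.6
rel [1.1, 0.1, -0.0, -0.0]
```

```bash
python3 -m inch '[0.5,0,0,0,1,0,0,0,1.2,0,0,0,1.2,0,0,0,1.2,0,0,0]'; python3 go.py; python3 -m inch '[-15,0,0,0,-40,0,0,0,-70,0,-60,0,-75,0,-120,0,-75,0,-180,0]'; python3 -m inch '[0,0,-60,0,0,0,-105,0,0,0,-105,0,0,0,-105,0,0,0,-105,0]'; python3 -m inch '[0,0,0,0,0,0,0,0,0,0,0,0,0,0,0,0,0,0,0,0]'; python3 rw.py .433 -.205;python3 rd.py
```

```text
clock: 95.05
ee_pos: [0.429, -0.2629, 0.014]
ee_rot: [3.141, -0.0, 1.506]
ft_force: [-1.5, -2.3, 0.6]
opening: 0.0503
finger_force: 1.4
t 95.05 at [ 0.429  -0.2629  0.014 ] [180.   -0.   86.3] f [-1.5 -2.3  0.6] open 0.0503 ff 1.4
clock: 95.68
ee_pos: [0.4236, -0.3386, 0.1956]
ee_rot: [3.141, -0.002, 1.505]
ft_force: [0.2, -1.2, -0.8]
opening: 0.0497
finger_force: 0.0
clock: 96.3
ee_pos: [0.4232, -0.3375, 0.2972]
ee_rot: [-3.139, -0.002, 1.506]
ft_force: [-0.7, -0.5, -0.6]
opening: 0.0498
finger_force: 0.0
clock: 96.92
ee_pos: [0.4241, -0.3378, 0.299]
ee_rot: [3.141, 0.0, 1.506]
ft_force: [0.3, -0.6, 0.1]
opening: 0.0501
finger_force: 0.0
[ 0.4241 -0.3378  0.299 ] 256 77
reader top [ 0.4333 -0.2037] 0.0696 0.0689 yaw -4.9
reader top [ 0.4329 -0.2028] 0.0713 0.0709 yaw -3.1
```

```bash
python3 - <<'E'
from h import *
t=pickle.load(open("t.pkl","rb")); c=cam(t); up=4
q=proj(c,[[.6023,-.1447,.118]])[0].astype(int); x0,y0=q-[50,15]
g=cv2.cvtColor(cv2.resize(t["color"][y0:y0+30,x0:x0+100],None,fx=up,fy=up,interpolation=cv2.INTER_CUBIC),cv2.COLOR_RGB2GRAY)
n,l,s,ce=cv2.connectedComponentsWithStats((g>190).astype('u1'))
for i in range(1,n):
    if s[i,4]>300: print(toplane(c,(ce[i]+.5)/up-.5+[x0,y0],.118)[0,:2].round(4),s[i,2:].tolist())
E
```

```text
[ 0.6438 -0.1354] [39, 16, 572]
[ 0.5994 -0.0084] [40, 70, 2477]
[ 0.6064 -0.0545] [37, 31, 1087]
[ 0.603  -0.0986] [37, 31, 1077]
[ 0.6007 -0.144 ] [38, 33, 1127]
[ 0.5979 -0.1881] [39, 32, 1124]
[ 0.5955 -0.236 ] [49, 31, 1355]
[ 0.5815 -0.0457] [50, 13, 506]
[ 0.5784 -0.0884] [49, 11, 440]
[ 0.5759 -0.1295] [49, 14, 444]
[ 0.5732 -0.1722] [42, 13, 452]
[ 0.5705 -0.217 ] [44, 15, 459]
```

The five heads sit at 45 mm pitch, centred at y ≈ -.144 against the expected -.1447, so the carrier is seated in inspection. Handing in.

```bash
python3 -c "
from plant import arm; print(arm.close_job())"
```

```text
the job is handed in; nothing more can be done
None
```

The job is handed in: by my last measurements all five modules stand in their own cells, the carrier sits within about 1 mm of the inspection station, and the reader is within about 1 mm of the mark's centre and square to about 1°; I viewed 16 pictures, over the limit of 14, and did not re-measure the bystanders.

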